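# Load the jeweller's warming plate and set its timer

## Robot

A 6-joint arm with a two-finger parallel gripper is mounted at the origin on the work surface. World frame = base frame: x ahead of the robot, y to its left, z up, the work surface at z = 0. Lengths are in m, angles in rad, forces in N, time in s.
With the tool pointing down it reaches from about 0.25 to 0.8 m from the base axis. Payload 8.5 kg.
Tool frame: the origin (TCP) lies between the finger pads; the fingertips stand 14 mm ahead of it and the grasp point (between the pads) lies 5 mm behind it; z points along the fingers, y is the line along which they close (so a half turn about z gives the same grasp; the last joint's range is limited). The gripper opens to 85 mm and grips with 20 to 120 N. Pads are 22 mm wide; open, the fingers measure 114 mm over their backs; the gripper's body (76 mm by 85 mm) begins 54 mm behind the grasp point. The pads swing forward as they close: fully open they stand 13 mm farther back than shut.
Start: joints at [-1.347, 0.238, -0.013, 1.319, 0, 1.571], TCP at [0.117, -0.512, 0.245] pointing down, gripper open.
Joint ranges: [-2.66, 2.66], [-1.03, 1.9], [-1.14, 1.46], [-1.82, 2.27], [-1.45, 1.34], [-3.14, 3.14]. Speed limits (rad/s): [2.22, 2.22, 2.79, 3.14, 3.14, 3.14].

## Interface

Orientations are given as a 3x3 rotation matrix whose columns are the frame's x, y, z axes.
In Python, from cell import bot gives the robot as it stands.
- The arm moves only by the tool jog_arm, never from a script. Its argument "moves" is a list of rows, each an object of numbers: "dx", "dy", "dz": the shift along the tool's x, y, z in mm; "ax", "ay", "az": the turn, a rotation vector about the tool's x, y, z in degrees; "gripper": the opening, from 0 (shut) to 1 (fully open). A call has 1 to 5 rows; each row is the pose to reach, as a shift and turn from the pose commanded when the call began, along the tool's axes at that moment; what a row does not reach only later rows make up. A row lasts 1/10 s, in which the tool goes at most 50 mm and 8.59 degrees, less where a joint would pass 70% of its speed; a pose out of reach is approached as far as the arm can. A call with a gripper value outside its range is refused whole. The fingers move at their own pace and stop on an object; the grip force is fixed at half the most. Time passes only in rows, so rows that repeat a pose let the fingers close. It gives the time, the measured TCP pose, the force, the opening and the grip force at its end, in the units of the state.
- bot.read_state(): the state, without advancing time (a new reading comes with each control period).
- bot.grab_frame(name): name is "side" or "top" or "wrist"; returns a dict with "color" (400x640x3 uint8, blue, green, red), "camera_matrix" (3x3 intrinsics, pixels), "R" (3x3) and "t" (3): a world point X has camera coordinates R X + t. Camera axes: x right, y down, z forward; pixel columns grow to the right and rows downward; lengths in m; the calibration is good to about 2 mm. A picture is of the moment at which its call begins. There is no depth.
- bot.close_job(): hands the job in; it is judged then, once.
The state is a dict: "time": time; "q": joint angles; "qvel": joint speeds; "effort": joint torques, N m; "eef_pos": TCP position; "tcp_rot": TCP orientation; "wrist_force": force on the tool from outside, world axes, zero at the start; "torque": the same for the moment, N m; "finger_gap": opening from 0.0 (shut) to 1.0 (fully open); "grip_force": force on a finger pad.
Only numpy, scipy, OpenCV 4.12 (cv2) and the standard library are available. Lean on these libraries where they do the work, as an engineer would, in place of code of your own. Each camera call takes 0.05 s, during which the arm holds its last target. There are 200 camera calls.

## Task

Get the enamelled medallions warming: clear the white bowl off the warming plate and stand it on the cork trivet. Then, for each one waiting on the blue mat, lay one soldering board from the stack flat on the heated plate and put the medallion, enamel up, in the middle of that board, leaving the spare boards in their stack and the other things on the bench alone. When all are loaded, turn the small inner timer knob until its white line points at the red mark, without shifting the outer temperature ring.

Things in the scene. Friction and masses are not known exactly. Their poses are not given: they have to be found in the camera images.
- plate_c (a point): Centre of the top face of the heated plate, a dark steel slab 150 mm (x) by 290 mm (y), 55 mm above the bench, on a white warmer 250 x 300 mm fixed to the bench (its middle is 45 mm to -x). x points away from the control deck, y to the left along the long side, z up. On the level deck (50 mm high, -x side), 125 mm to -x and 65 mm to +y of this point, stands the coaxial knob.
- timer_knob (a point): Point on the vertical axis of the small inner knob (timer) of the coaxial pair, half-way up: a black round knob 30 mm in diameter, its side free from 12 mm below to 12.5 mm above this point (flat top with a white line from the axis to the rim). The outer ring's top is 13.5 mm below this point.
- timer (a joint): Angle of the inner knob (rad), 0 to 4.71, growing clockwise seen from above; light friction (0.03 N m), stays where it is left. At 0 its white line points along (-0.7, 0.7) in the x, y axes of the plate. The one red mark on the deck, among white ticks 22.5 degrees apart, is at 3.14, along (0.7, -0.7).
- temp_ring (a joint): Angle of the outer ring (temperature; grey, ribbed, 60 mm in diameter, 14 mm high, under the inner knob on the same axis), 0 to 4.71 rad, growing clockwise seen from above. It is already set and must stay so; it turns easily when touched (0.025 N m).
- ring_mark (a point): The yellow line on the top of the outer ring, 27 mm from its axis.
- bowl_c (a point): Centre, half-way up, of the white ceramic bowl that stands on the heated plate: round, outside diameter 62 mm from 10 mm above its foot to the rim (52 mm at the foot), 40 mm high, wall 6 mm, 140 g, empty. z points up.
- trivet_top (a point): Centre of the top of the round cork trivet, 110 mm in diameter and 6 mm thick, fixed to the bench at one side of the warming plate.
- board1_c (a point): Centre of soldering board 1: a cream ceramic board 90 mm (x) by 60 mm (y) by 12 mm (z), 80 g. Four such boards lie in a stack, loosely squared up, on a fixed steel sheet 150 mm square and 4 mm thick (this one lowest).
- board2_c (a point): Centre of soldering board 2: a cream ceramic board 90 mm (x) by 60 mm (y) by 12 mm (z), 80 g. Four such boards lie in a stack, loosely squared up, on a fixed steel sheet 150 mm square and 4 mm thick.
- board3_c (a point): Centre of soldering board 3: a cream ceramic board 90 mm (x) by 60 mm (y) by 12 mm (z), 80 g. Four such boards lie in a stack, loosely squared up, on a fixed steel sheet 150 mm square and 4 mm thick.
- board4_c (a point): Centre of soldering board 4: a cream ceramic board 90 mm (x) by 60 mm (y) by 12 mm (z), 80 g. Four such boards lie in a stack, loosely squared up, on a fixed steel sheet 150 mm square and 4 mm thick (this one on top).
- medal1_c (a point): Centre, half-way up the rim, of brass medallion 1: a disc 44 mm in diameter, plain rim 9 mm thick, 60 g, with a blue enamel dome on its face (top 13 mm above the underside, clear of the fingers). z points up, out of the face. Two or three medallions lie on a fixed blue mat 160 mm square, 3 mm thick; an absent one gives None.
- medal2_c (a point): Centre, half-way up the rim, of brass medallion 2: a disc 44 mm in diameter, plain rim 9 mm thick, 60 g, with a blue enamel dome on its face (top 13 mm above the underside, clear of the fingers). z points up, out of the face. Two or three medallions lie on a fixed blue mat 160 mm square, 3 mm thick; an absent one gives None.
- medal3_c (a point): Centre, half-way up the rim, of brass medallion 3: a disc 44 mm in diameter, plain rim 9 mm thick, 60 g, with a blue enamel dome on its face (top 13 mm above the underside, clear of the fingers). z points up, out of the face. Two or three medallions lie on a fixed blue mat 160 mm square, 3 mm thick; an absent one gives None.
- tin: A closed round tin of solder, 70 mm in diameter and 25 mm high; not part of the job. Origin at the centre of its underside.
- solder_tin: An open round aluminium tin of solder chips, 52 mm in diameter and 18 mm high; not part of the job. Origin at the centre of its underside.
- flux_jar: A glass flux jar with a brush standing in it, 52 mm in diameter, 62 mm high (brush to 105 mm); not part of the job. Origin at the centre of its underside.
- spool: A white-flanged spool of wire lying flat, 64 mm in diameter and 20 mm high; not part of the job. Origin at the centre of its underside.
- third_hand: A third-hand holder: iron foot 70 x 100 mm, post and brass cross-bar with clips, 140 mm wide and about 100 mm high; not part of the job. Origin at the centre of its underside.
- tweezers: Steel tweezers lying flat, 120 mm long and 5 mm high; not part of the job. Origin at the centre of its underside.

How it is judged:
By the outcome, as a careful person would: the job done as asked, in the order asked, and still so for the second after the job is handed in, with the robot touching nothing.
Of medal1, medal2, medal3 only 2 to 3 are there at a start; the rules pass over those that are not, and their reading is None.
At some moment in a run one of medal1, medal2, medal3 may be knocked a few centimetres aside while the robot is not near it.
It also fails if it takes over 210 s, if anything falls off the work surface, if the arm or the gripper's body presses on something with over 40 N, if the wrist force passes 120 N, or if a joint passes its speed limit or range.

## Working session

There is one attempt and no reset: what is moved stays moved. The work goes in short steps, Python scripts to look and compute and a tool call to move; the robot and the scene stay as the last step left them, time stands still between calls to the robot, and variables do not carry over. Pictures are saved under pics/ and viewed, at most 14 in all, crops included, and the job is handed in when it is done.

Besides the shell and the picture viewer there is one more tool, called after "Call:" in YAML: its name, and indented under it one key for each argument. jog_arm: Moves the arm, as the interface text tells. Its arguments: {"type":"object","properties":{"moves":{"type":"array","items":{"type":"object","properties":{"dx":{"type":"number"},"dy":{"type":"number"},"dz":{"type":"number"},"ax":{"type":"number"},"ay":{"type":"number"},"az":{"type":"number"},"gripper":{"type":"number"}}}}},"required":["moves"]}

```bash
mkdir -p pics; ls; cat > h.py <<'E'
import numpy as np, cv2
from cell import bot
def shot(n, f=None):
    d=bot.grab_frame(n)
    if f: cv2.imwrite('pics/'+f,d['color'])
    return d
def ray(d,uv,z):
    K,R,t=d['camera_matrix'],np.array(d['R']),np.array(d['t'])
    v=R.T@np.linalg.inv(K)@np.array([uv[0],uv[1],1.]); c=-R.T@t
    return c+v*(z-c[2])/v[2]
def proj(d,X):
    p=d['camera_matrix']@(np.array(d['R'])@np.array(X)+d['t']); return p[:2]/p[2]
E
python3 - <<'E'
from h import *
for n in('top','side'):
    d=shot(n,n+'0.png'); print(n,-np.array(d['R']).T@d['t'],d['camera_matrix'][0,0])
s=bot.read_state();print(s['time'],s['eef_pos'],s['tcp_rot'])
E
```

```text
pics
top [ 0.45467652 -0.00216832  1.02692137] 403.2300735958064
side [0.19276502 0.81469031 0.86645712] 424.35163672647633
0.1 [ 0.11642465 -0.51155171  0.24474463] [[ 9.75063945e-01  2.21923904e-01 -2.89600087e-04]
 [ 2.21924093e-01 -9.75063135e-01  1.25732103e-03]
 [-3.34877789e-06 -1.29023764e-03 -9.99999168e-01]]
```

View pics/top0.png

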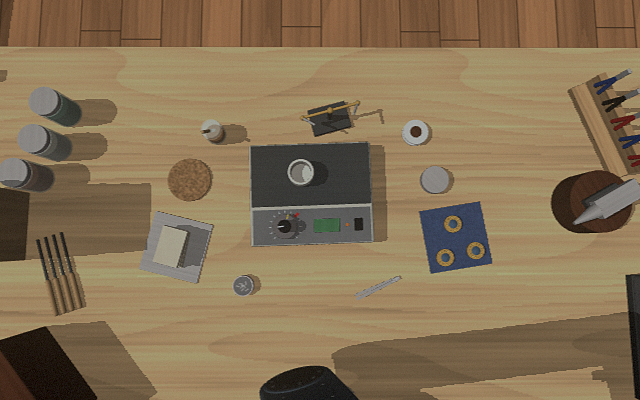

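View pics/side0.png

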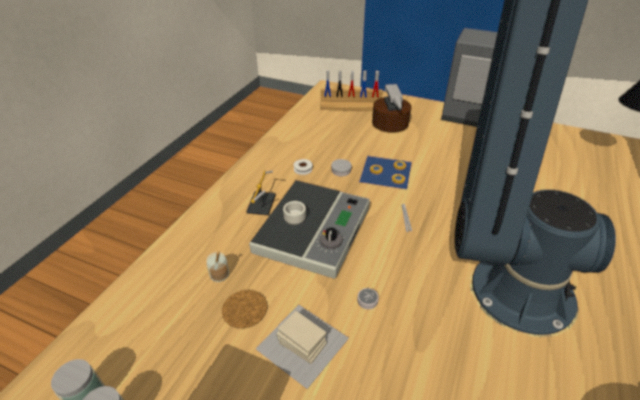

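The top view shows the bowl at (300,172) on the plate, the trivet at (190,180), the boards at (170,247), three medallions at (452,223), (445,257) and (475,250), and the knob at (284,226). Next I measure these.

```bash
cat >> h.py <<'E'
def blobs(mask,amin):
    n,l,s,c=cv2.connectedComponentsWithStats(mask.astype(np.uint8)*255)
    return [(l==i,c[i],s[i]) for i in range(1,n) if s[i,4]>=amin]
def rect(d,m,z):
    """min-area rect of a mask, in world at height z: centre, sizes, angle of x-ish side"""
    p=np.argwhere(m)[:,::-1].astype(float)
    w=np.array([ray(d,q,z)[:2] for q in p],np.float32)*1000
    return cv2.minAreaRect(w)
def roi(m,x0,y0,x1,y1):
    o=np.zeros_like(m);o[y0:y1,x0:x1]=m[y0:y1,x0:x1];return o
E
cat > m1.py <<'E'
from h import *
d=shot('top');b=d['color'];hsv=cv2.cvtColor(b,cv2.COLOR_BGR2HSV);H,S,V=[hsv[...,i].astype(int) for i in range(3)]
def big(m): return max(blobs(m,5),key=lambda t:t[2][4])
for nm,m,z,r in [('plate',(V<75)&(S<90),.055,(245,135,380,207)),
 ('bowl',(V>120)&(S<40),.095,(280,150,322,190)),
 ('trivet',(H>8)&(H<20)&(S>110)&(V<170),.006,(160,150,220,205)),
 ('board',(S>25)&(V>165),.052,(145,220,195,275)),
 ('sheet',(S<60)&(V>90),.004,(135,205,217,287)),
 ('mat',(H>100)&(H<125)&(S>90),.003,(410,190,500,280))]:
    t=big(roi(m,*r)); print(nm,t[1].round(1),t[2],np.round(ray(d,t[1],z)*1000,1),[np.round(a,1) for a in rect(d,t[0],z)])
m=roi((H>15)&(H<30)&(S>90)&(V>100),425,205,488,270)
for t in blobs(m,20): print('medal',t[1].round(1),t[2],np.round(ray(d,t[1],.012)*1000,1))
print('knob',np.round(ray(d,(284,226),.09)*1000))
big=[cv2.resize(b[y:y+h,x:x+w],None,fx=4,fy=4,interpolation=cv2.INTER_CUBIC) for x,y,w,h in[(255,200,90,50),(140,205,90,80)]]
cv2.imwrite('pics/zoom.png',cv2.vconcat(big))
E
python3 m1.py
```

```text
plate [311.  174.8] [ 251  142  120   65 6565] [619.7  11.   55. ] [array([621.3,  12.8]), array([150.8, 288.5]), np.float64(1.8)]
bowl [302.6 172.1] [288 159  26  26 285] [619.4  30.1  95. ] [array([620.9,  35. ]), array([58.5, 59.2]), np.float64(89.9)]
trivet [188.9 179.4] [ 167  159   44   42 1429] [617.1 322.4   6. ] [array([617.2, 323.3]), array([109. , 105.5]), np.float64(89.9)]
board [175.2 244.6] [162 226  25  42 146] [452.2 336.1  52. ] [array([449. , 349.6]), array([56.3, 87.6]), np.float64(74.1)]
sheet [175.  246.8] [ 139  211   74   72 3410] [446.7 353.1   4. ] [array([447.4, 351.9]), array([151.3, 149.4]), np.float64(75.7)]
mat [454.3 236. ] [ 420  202   72   71 2235] [ 470.  -352.4    3. ] [array([ 468. , -354.5]), array([158.4, 156.6]), np.float64(8.9)]
medal [435.  206.3] [425 205  28   5  83] [ 545.2 -302.8   12. ]
medal [485.1 214.8] [481 205   7  29  97] [ 523.  -429.8   12. ]
medal [452.2 223.7] [444 216  18  17 172] [ 500.8 -345.2   12. ]
medal [475.2 250.2] [467 242  18  17 176] [ 433.9 -400.8   12. ]
medal [425.7 256.3] [425 249   3  14  21] [ 419.5 -275.3   12. ]
medal [444.8 257.2] [436 249  18  17 170] [ 416.8 -323.2   12. ]
knob [494.  73.  90.]
```

View pics/zoom.png

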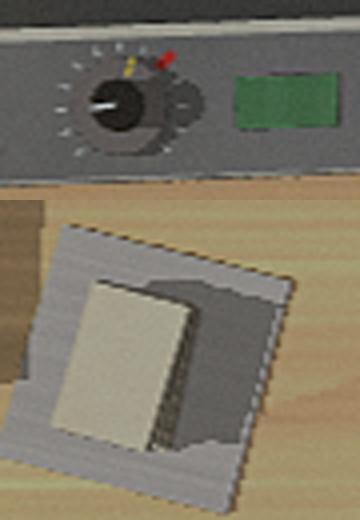

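The white line points left in the image, so the knob needs about 145° more clockwise. The plate centre is at (621,12.5) with yaw 1.8°, and there are three medallions. Next I write a planning helper that prints the deltas for each call.

```bash
cat > go.py <<'E'
# plan waypoints: each "x,y,z,yaw" (mm, deg; yaw = angle of tool y axis); prints per-call deltas in tool axes
import sys; from h import *
s=bot.read_state();R=np.array(s['tcp_rot']);p=np.array(s['eef_pos'])*1000;a=np.degrees(np.arctan2(R[1,1],R[0,1]))
print('now',s['time'],p.round(1),round(a,1),'f',np.round(s['wrist_force'],1),'gap',round(s['finger_gap'],3),'grip',round(s['grip_force'],1),'q',np.degrees(s['q']).round())
for w in sys.argv[1:]:
    v=[float(k) for k in w.split(',')];t=np.array(v[:3]);da=v[3]-a
    n=int(np.ceil(max(np.linalg.norm(t-p)/240,abs(da)/42,.01)));st=(t-p)/n
    for i in range(n):
        y=np.array([np.cos(np.radians(a)),np.sin(np.radians(a))]);x=np.array([-y[1],y[0]])*-1
        print(w,'| dx %.1f dy %.1f dz %.1f az %.1f'%(st[:2]@x,st[:2]@y,-st[2],-da/n)); a+=da/n
    p=t
E
python3 go.py 620,33,220,3
```

```text
now 0.15 [ 116.4 -511.6  244.8] -77.2 f [-0.4 -0.6  0.7] gap 0.997 grip 0.0 q [-77.  14.  -1.  76.  -0.  90.]
620,33,220,3 | dx -153.0 dy -104.8 dz 6.2 az -20.0
620,33,220,3 | dx -179.6 dy -46.0 dz 6.2 az -20.0
620,33,220,3 | dx -184.5 dy 18.3 dz 6.2 az -20.0
620,33,220,3 | dx -167.1 dy 80.4 dz 6.2 az -20.0
```

```bash
sed -i 's/\])\*-1$/])/' go.py; python3 go.py 620,33,220,3
```

```text
now 0.15 [ 116.4 -511.6  244.8] -77.2 f [-0.4 -0.6  0.7] gap 0.997 grip 0.0 q [-77.  14.  -1.  76.  -0.  90.]
620,33,220,3 | dx 153.0 dy -104.8 dz 6.2 az -20.0
620,33,220,3 | dx 179.6 dy -46.0 dz 6.2 az -20.0
620,33,220,3 | dx 184.5 dy 18.3 dz 6.2 az -20.0
620,33,220,3 | dx 167.1 dy 80.4 dz 6.2 az -20.0
```

Call:
jog_arm:
  moves:
    - {"dx": 51, "dy": -35, "dz": 2, "az": -7}
    - {"dx": 102, "dy": -70, "dz": 4, "az": -14}
    - {"dx": 153, "dy": -105, "dz": 6, "az": -20}
    - {"dx": 153, "dy": -105, "dz": 6, "az": -20}

```text
invalid input at $.moves[0]: expected keys dx, dy, dz, ax, ay, az, gripper
```

Call:
jog_arm:
  moves:
    - {"dx": 45, "dy": -12, "dz": 2, "az": -5}
    - {"dx": 90, "dy": -23, "dz": 3, "az": -10}
    - {"dx": 135, "dy": -35, "dz": 5, "az": -15}
    - {"dx": 180, "dy": -46, "dz": 6, "az": -20}
    - {"dx": 180, "dy": -46, "dz": 6, "az": -20}

```text
invalid input at $.moves[0]: expected keys dx, dy, dz, ax, ay, az, gripper
```

Call:
jog_arm:
  moves:
    - {"dx": 46, "dy": 5, "dz": 2, "az": -5}
    - {"dx": 92, "dy": 9, "dz": 3, "az": -10}
    - {"dx": 138, "dy": 14, "dz": 5, "az": -15}
    - {"dx": 184, "dy": 18, "dz": 6, "az": -20}
    - {"dx": 184, "dy": 18, "dz": 6, "az": -20}

```text
invalid input at $.moves[0]: expected keys dx, dy, dz, ax, ay, az, gripper
```

Call:
jog_arm:
  moves:
    - {"dx": 42, "dy": 20, "dz": 2, "az": -5}
    - {"dx": 84, "dy": 40, "dz": 3, "az": -10}
    - {"dx": 126, "dy": 60, "dz": 5, "az": -15}
    - {"dx": 167, "dy": 80, "dz": 6, "az": -20}
    - {"dx": 167, "dy": 80, "dz": 6, "az": -20}

```text
invalid input at $.moves[0]: expected keys dx, dy, dz, ax, ay, az, gripper
```

```bash
python3 go.py 620,33,220,3; python3 -c "
from h import *
d=shot('wrist','w1.png');print(-np.array(d['R']).T@d['t'],d['camera_matrix'],proj(d,[.62,.033,.095]))"
```

```text
now 0.15 [ 116.4 -511.6  244.8] -77.2 f [-0.4 -0.6  0.7] gap 0.997 grip 0.0 q [-77.  14.  -1.  76.  -0.  90.]
620,33,220,3 | dx 153.0 dy -104.8 dz 6.2 az -20.0
620,33,220,3 | dx 179.6 dy -46.0 dz 6.2 az -20.0
620,33,220,3 | dx 184.5 dy 18.3 dz 6.2 az -20.0
620,33,220,3 | dx 167.1 dy 80.4 dz 6.2 az -20.0
[ 0.19326861 -0.49371525  0.3736068 ] [[286.60245419   0.         319.05516671]
 [  0.         286.60245419 198.3951731 ]
 [  0.           0.           1.        ]] [ -851.14831239 -1459.56955216]
```

View pics/w1.png

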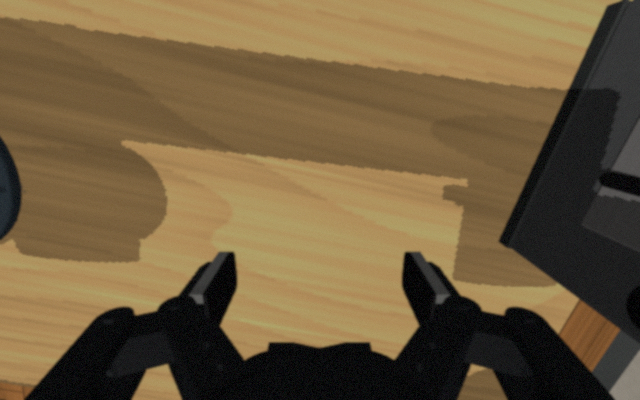

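The wrist view shows only bare bench, with the fingertips at about (220,280) and (420,280). The arm has not moved, because every row must list all the keys.

Call:
jog_arm:
  moves:
    - {"dx": 51, "dy": -35, "dz": 2, "ax": 0, "ay": 0, "az": -7, "gripper": 1}
    - {"dx": 102, "dy": -70, "dz": 4, "ax": 0, "ay": 0, "az": -14, "gripper": 1}
    - {"dx": 153, "dy": -105, "dz": 6, "ax": 0, "ay": 0, "az": -20, "gripper": 1}
    - {"dx": 153, "dy": -105, "dz": 6, "ax": 0, "ay": 0, "az": -20, "gripper": 1}

```text
time: 0.6
eef_pos: [0.2434, -0.3733, 0.2391]
tcp_rot: [[0.838, 0.545, 0.0], [0.545, -0.838, 0.001], [0.0, -0.001, -1.0]]
wrist_force: [0.4, -0.3, 0.3]
finger_gap: 0.999
grip_force: 0.0
```

Call:
jog_arm:
  moves:
    - {"dx": 45, "dy": -12, "dz": 2, "ax": 0, "ay": 0, "az": -5, "gripper": 1}
    - {"dx": 90, "dy": -23, "dz": 3, "ax": 0, "ay": 0, "az": -10, "gripper": 1}
    - {"dx": 135, "dy": -35, "dz": 5, "ax": 0, "ay": 0, "az": -15, "gripper": 1}
    - {"dx": 180, "dy": -46, "dz": 6, "ax": 0, "ay": 0, "az": -20, "gripper": 1}
    - {"dx": 180, "dy": -46, "dz": 6, "ax": 0, "ay": 0, "az": -20, "gripper": 1}

```text
time: 1.1
eef_pos: [0.3716, -0.2357, 0.2331]
tcp_rot: [[0.597, 0.802, 0.001], [0.802, -0.597, 0.001], [0.001, -0.0, -1.0]]
wrist_force: [-0.9, 0.5, 1.0]
finger_gap: 0.999
grip_force: 0.0
```

Call:
jog_arm:
  moves:
    - {"dx": 46, "dy": 5, "dz": 2, "ax": 0, "ay": 0, "az": -5, "gripper": 1}
    - {"dx": 92, "dy": 9, "dz": 3, "ax": 0, "ay": 0, "az": -10, "gripper": 1}
    - {"dx": 138, "dy": 14, "dz": 5, "ax": 0, "ay": 0, "az": -15, "gripper": 1}
    - {"dx": 184, "dy": 18, "dz": 6, "ax": 0, "ay": 0, "az": -20, "gripper": 1}
    - {"dx": 184, "dy": 18, "dz": 6, "ax": 0, "ay": 0, "az": -20, "gripper": 1}

```text
time: 1.6
eef_pos: [0.497, -0.1007, 0.2266]
tcp_rot: [[0.289, 0.957, 0.001], [0.957, -0.289, 0.001], [0.001, 0.0, -1.0]]
wrist_force: [0.6, 0.0, 1.0]
finger_gap: 1.002
grip_force: 0.0
```

Call:
jog_arm:
  moves:
    - {"dx": 42, "dy": 20, "dz": 2, "ax": 0, "ay": 0, "az": -5, "gripper": 1}
    - {"dx": 84, "dy": 40, "dz": 3, "ax": 0, "ay": 0, "az": -10, "gripper": 1}
    - {"dx": 126, "dy": 60, "dz": 5, "ax": 0, "ay": 0, "az": -15, "gripper": 1}
    - {"dx": 167, "dy": 80, "dz": 6, "ax": 0, "ay": 0, "az": -20, "gripper": 1}
    - {"dx": 167, "dy": 80, "dz": 6, "ax": 0, "ay": 0, "az": -20, "gripper": 1}

```text
time: 2.1
eef_pos: [0.6225, 0.0349, 0.2198]
tcp_rot: [[-0.054, 0.999, -0.0], [0.999, 0.054, 0.001], [0.001, -0.0, -1.0]]
wrist_force: [0.3, -1.3, 0.2]
finger_gap: 0.997
grip_force: 0.0
```

```bash
python3 go.py 620,33,220,3; python3 -c "
from h import *
d=shot('wrist','w2.png');print(-np.array(d['R']).T@d['t'],proj(d,[.62,.033,.095]))"
```

```text
now 2.1 [622.5  34.9 219.8] 3.1 f [ 0.3 -1.3  0.2] gap 0.997 grip 0.0 q [ 3. 24. 11. 77.  0. 90.]
620,33,220,3 | dx -1.8 dy -2.6 dz -0.2 az 0.1
[0.61845333 0.11392936 0.34860997] [315.69325916 197.61805866]
```

View pics/w2.png

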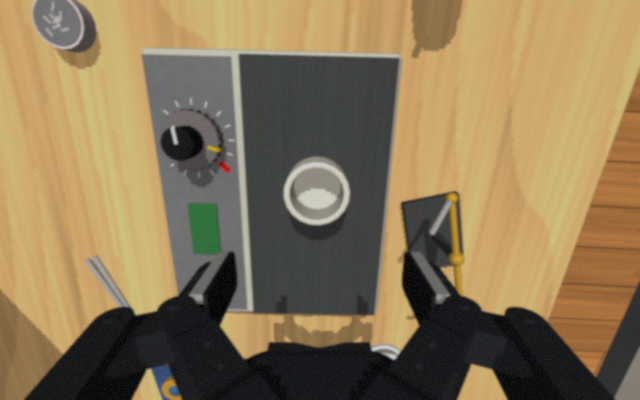

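The wrist view shows the bowl rim centred at about (316,192), the knob at (182,142), and the plate edges at x≈240–400, all clear. Next I refine the bowl and plate positions.

```bash
python3 - <<'E'
from h import *
s=bot.read_state()
d=shot('wrist');b=d['color'];hsv=cv2.cvtColor(b,cv2.COLOR_BGR2HSV);H,S,V=[hsv[...,i].astype(int) for i in range(3)]
t=max(blobs(roi((V>130)&(S<60),270,140,365,240),20),key=lambda t:t[2][4])
c=cv2.findContours(t[0].astype(np.uint8),0,2)[0];c=max(c,key=len)
w=np.array([ray(d,q[0],.095)[:2] for q in c],np.float32)*1000
print('bowl',cv2.minEnclosingCircle(w),cv2.fitEllipse(w))
m=roi((V<75)&(S<90),240,53,402,255)
t=max(blobs(m,200),key=lambda t:t[2][4]);print('plate visible',rect(d,t[0],.055))
# plate corners by eye lines: top edge & right/left edges
p=np.argwhere(t[0])
for q in [(240,56),(399,57)]: print(q,ray(d,q,.055)*1000)
# knob top and yellow line, white line
K=roi((V<45),155,115,212,165);t=max(blobs(K,50),key=lambda t:t[2][4]);print('knob px',t[1],t[2],ray(d,t[1],.09)*1000)
E
python3 go.py 621,33,120,3 621,33,75,3
```

```text
bowl ((620.060302734375, 38.48126983642578), 32.45874786376953) ((620.359619140625, 37.797306060791016), (59.902679443359375, 63.897132873535156), 6.522565841674805)
plate visible ((619.6290893554688, 53.33732604980469), (146.5561065673828, 208.6344451904297), 1.8654348850250244)
(240, 56) [541.5355253  152.58286745  55.        ]
(399, 57) [689.05407338 159.3110696   55.        ]
knob px [184.90615224 141.80291971] [164 125  41  34 959] [499.14623716  75.74395504  90.        ]
now 2.2 [619.9  32.1 220.4] 2.8 f [-0.1 -0.1 -0.3] gap 1.0 grip 0.0 q [ 3. 24. 10. 77. -0. 90.]
621,33,120,3 | dx 0.8 dy 1.1 dz 100.4 az -0.2
621,33,75,3 | dx 0.0 dy 0.0 dz 45.0 az -0.0
```

Call:
jog_arm:
  moves:
    - {"dx": 4, "dy": 1, "dz": 50, "ax": 0, "ay": 0, "az": 0, "gripper": 1}
    - {"dx": 4, "dy": 1, "dz": 90, "ax": 0, "ay": 0, "az": 0, "gripper": 1}
    - {"dx": 4, "dy": 1, "dz": 120, "ax": 0, "ay": 0, "az": 0, "gripper": 1}
    - {"dx": 4, "dy": 1, "dz": 145, "ax": 0, "ay": 0, "az": 0, "gripper": 1}
    - {"dx": 4, "dy": 1, "dz": 145, "ax": 0, "ay": 0, "az": 0, "gripper": 1}

```text
time: 2.7
eef_pos: [0.6176, 0.0345, 0.0734]
tcp_rot: [[-0.046, 0.999, -0.006], [0.999, 0.046, -0.001], [-0.0, -0.006, -1.0]]
wrist_force: [-0.9, 0.7, 0.0]
finger_gap: 0.996
grip_force: 0.0
```

Call:
jog_arm:
  moves:
    - {"dx": 0, "dy": 0, "dz": 0, "ax": 0, "ay": 0, "az": 0, "gripper": 0.6}
    - {"dx": 0, "dy": 0, "dz": 0, "ax": 0, "ay": 0, "az": 0, "gripper": 0.5}
    - {"dx": 0, "dy": 0, "dz": 0, "ax": 0, "ay": 0, "az": 0, "gripper": 0.4}
    - {"dx": 0, "dy": 0, "dz": 0, "ax": 0, "ay": 0, "az": 0, "gripper": 0.4}
    - {"dx": 0, "dy": 0, "dz": 0, "ax": 0, "ay": 0, "az": 0, "gripper": 0.4}

```text
time: 3.2
eef_pos: [0.6218, 0.0358, 0.0788]
tcp_rot: [[-0.049, 0.999, 0.003], [0.999, 0.049, -0.001], [-0.001, 0.003, -1.0]]
wrist_force: [-1.9, -1.8, 7.2]
finger_gap: 0.714
grip_force: 65.8
```

```bash
python3 go.py 620,37,175,3 617,323,130,3 617,323,28,3
```

```text
now 3.2 [621.8  35.8  78.8] 2.8 f [-1.9 -1.8  7.2] gap 0.714 grip 65.8 q [ 3. 28. -4. 58. -0. 91.]
620,37,175,3 | dx 1.3 dy -1.7 dz -96.2 az -0.2
617,323,130,3 | dx 142.9 dy 6.0 dz 22.5 az -0.0
617,323,130,3 | dx 142.9 dy 6.0 dz 22.5 az -0.0
617,323,28,3 | dx 0.0 dy 0.0 dz 102.0 az -0.0
```

Call:
jog_arm:
  moves:
    - {"dx": 0, "dy": 0, "dz": -20, "ax": 0, "ay": 0, "az": 0, "gripper": 0.4}
    - {"dx": 0, "dy": 0, "dz": -60, "ax": 0, "ay": 0, "az": 0, "gripper": 0.4}
    - {"dx": 0, "dy": 0, "dz": -100, "ax": 0, "ay": 0, "az": 0, "gripper": 0.4}
    - {"dx": 0, "dy": 0, "dz": -100, "ax": 0, "ay": 0, "az": 0, "gripper": 0.4}

```text
time: 3.6
eef_pos: [0.6238, 0.0364, 0.1835]
tcp_rot: [[-0.049, 0.999, 0.011], [0.999, 0.049, 0.001], [0.0, 0.011, -1.0]]
wrist_force: [1.1, -0.8, -1.3]
finger_gap: 0.709
grip_force: 66.0
```

Call:
jog_arm:
  moves:
    - {"dx": 48, "dy": 2, "dz": 8, "ax": 0, "ay": 0, "az": 0, "gripper": 0.4}
    - {"dx": 96, "dy": 4, "dz": 15, "ax": 0, "ay": 0, "az": 0, "gripper": 0.4}
    - {"dx": 143, "dy": 6, "dz": 22, "ax": 0, "ay": 0, "az": 0, "gripper": 0.4}
    - {"dx": 143, "dy": 6, "dz": 22, "ax": 0, "ay": 0, "az": 0, "gripper": 0.4}

```text
time: 4.0
eef_pos: [0.619, 0.1847, 0.1535]
tcp_rot: [[-0.054, 0.999, -0.001], [0.999, 0.054, 0.002], [0.002, -0.0, -1.0]]
wrist_force: [0.1, -0.4, -2.1]
finger_gap: 0.71
grip_force: 65.8
```

Call:
jog_arm:
  moves:
    - {"dx": 48, "dy": 2, "dz": 8, "ax": 0, "ay": 0, "az": 0, "gripper": 0.4}
    - {"dx": 96, "dy": 4, "dz": 15, "ax": 0, "ay": 0, "az": 0, "gripper": 0.4}
    - {"dx": 143, "dy": 6, "dz": 22, "ax": 0, "ay": 0, "az": 0, "gripper": 0.4}
    - {"dx": 143, "dy": 6, "dz": 22, "ax": 0, "ay": 0, "az": 0, "gripper": 0.4}
    - {"dx": 143, "dy": 6, "dz": 22, "ax": 0, "ay": 0, "az": 0, "gripper": 0.4}

```text
time: 4.5
eef_pos: [0.6183, 0.3234, 0.132]
tcp_rot: [[-0.051, 0.999, -0.0], [0.999, 0.051, -0.0], [-0.0, -0.0, -1.0]]
wrist_force: [-0.3, -1.1, -2.2]
finger_gap: 0.714
grip_force: 65.9
```

```bash
python3 go.py 617,323,60,3 617,323,27,3;python3 -c "
from h import *
a=shot('side')['color'][100:360,180:420];cv2.imwrite('pics/s2.png',cv2.resize(a,None,fx=2,fy=2))"
```

```text
now 4.5 [618.3 323.4 132. ] 2.9 f [-0.3 -1.1 -2.2] gap 0.714 grip 65.9 q [ 28.  34.  14.  71.  -0. 115.]
617,323,60,3 | dx -0.3 dy -1.3 dz 72.0 az -0.1
617,323,27,3 | dx 0.0 dy 0.0 dz 33.0 az -0.0
```

View pics/s2.png

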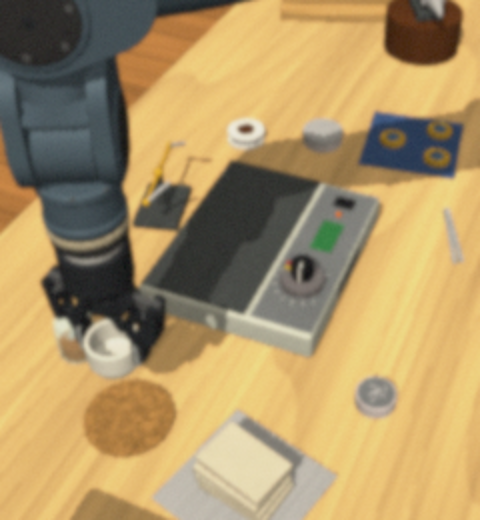

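The bowl is held above the trivet, which is at about (130,415) in this crop.

Call:
jog_arm:
  moves:
    - {"dx": 0, "dy": -1, "dz": 45, "ax": 0, "ay": 0, "az": 0, "gripper": 0.4}
    - {"dx": 0, "dy": -1, "dz": 75, "ax": 0, "ay": 0, "az": 0, "gripper": 0.4}
    - {"dx": 0, "dy": -1, "dz": 92, "ax": 0, "ay": 0, "az": 0, "gripper": 0.4}
    - {"dx": 0, "dy": -1, "dz": 100, "ax": 0, "ay": 0, "az": 0, "gripper": 0.4}
    - {"dx": 0, "dy": -1, "dz": 101, "ax": 0, "ay": 0, "az": 0, "gripper": 0.4}

```text
time: 5.05
eef_pos: [0.6178, 0.3211, 0.0311]
tcp_rot: [[-0.048, 0.999, -0.001], [0.999, 0.048, -0.0], [-0.0, -0.001, -1.0]]
wrist_force: [-0.5, 0.2, -1.2]
finger_gap: 0.714
grip_force: 65.8
```

Call:
jog_arm:
  moves:
    - {"dx": 0, "dy": 0, "dz": 2, "ax": 0, "ay": 0, "az": 0, "gripper": 0.4}
    - {"dx": 0, "dy": 0, "dz": 3, "ax": 0, "ay": 0, "az": 0, "gripper": 0.4}
    - {"dx": 0, "dy": 0, "dz": 3, "ax": 0, "ay": 0, "az": 0, "gripper": 0.4}

```text
time: 5.35
eef_pos: [0.6186, 0.3226, 0.0299]
tcp_rot: [[-0.049, 0.999, 0.002], [0.999, 0.049, 0.001], [0.001, 0.002, -1.0]]
wrist_force: [-0.2, -3.2, 3.4]
finger_gap: 0.715
grip_force: 66.3
```

Call:
jog_arm:
  moves:
    - {"dx": 0, "dy": 0, "dz": 0, "ax": 0, "ay": 0, "az": 0, "gripper": 0.8}
    - {"dx": 0, "dy": 0, "dz": 0, "ax": 0, "ay": 0, "az": 0, "gripper": 1}
    - {"dx": 0, "dy": 0, "dz": 0, "ax": 0, "ay": 0, "az": 0, "gripper": 1}
    - {"dx": 0, "dy": 0, "dz": -15, "ax": 0, "ay": 0, "az": 0, "gripper": 1}
    - {"dx": 0, "dy": 0, "dz": -50, "ax": 0, "ay": 0, "az": 0, "gripper": 1}

```text
time: 5.85
eef_pos: [0.6158, 0.3218, 0.0756]
tcp_rot: [[-0.049, 0.999, -0.005], [0.999, 0.049, -0.003], [-0.002, -0.006, -1.0]]
wrist_force: [0.2, 0.5, -0.0]
finger_gap: 1.004
grip_force: 0.0
```

Call:
jog_arm:
  moves:
    - {"dx": 0, "dy": 0, "dz": -50, "ax": 0, "ay": 0, "az": 0, "gripper": 1}
    - {"dx": 0, "dy": 0, "dz": -90, "ax": 0, "ay": 0, "az": 0, "gripper": 1}
    - {"dx": 0, "dy": 0, "dz": -120, "ax": 0, "ay": 0, "az": 0, "gripper": 1}
    - {"dx": 0, "dy": 0, "dz": -120, "ax": 0, "ay": 0, "az": 0, "gripper": 1}

```text
time: 6.25
eef_pos: [0.6194, 0.3236, 0.2037]
tcp_rot: [[-0.049, 0.999, 0.007], [0.999, 0.049, 0.004], [0.004, 0.007, -1.0]]
wrist_force: [0.5, -0.4, -0.5]
finger_gap: 0.998
grip_force: 0.0
```

```bash
python3 go.py 449,350,200,74; python3 m1.py|grep -v medal
```

```text
now 6.25 [619.4 323.6 203.7] 2.8 f [ 0.5 -0.4 -0.5] gap 0.998 grip 0.0 q [ 28.  32.  21.  79.   0. 115.]
449,350,200,74 | dx 17.4 dy -84.5 dz 1.9 az -35.6
449,350,200,74 | dx 63.3 dy -58.6 dz 1.9 az -35.6
plate [310.4 174.5] [ 251  142  120   65 7009] [620.5  12.3  55. ] [array([621.7,  13.3]), array([150.1, 288.5]), np.float64(1.8)]Traceback (most recent call last):
  File "m1.py", line 10, in <module>
    t=big(roi(m,*r)); print(nm,t[1].round(1),t[2],np.round(ray(d,t[1],z)*1000,1),[np.round(a,1) for a in rect(d,t[0],z)])
  File "m1.py", line 3, in big
    def big(m): return max(blobs(m,5),key=lambda t:t[2][4])
                       ~~~^^^^^^^^^^^^^^^^^^^^^^^^^^^^^^^^^
ValueError: max() iterable argument is empty
```

Plate pose is confirmed: (621,12.5), yaw 1.8°. Now to the stack.

Call:
jog_arm:
  moves:
    - {"dx": 4, "dy": -17, "dz": 0, "ax": 0, "ay": 0, "az": -8, "gripper": 1}
    - {"dx": 8, "dy": -34, "dz": 0, "ax": 0, "ay": 0, "az": -16, "gripper": 1}
    - {"dx": 12, "dy": -55, "dz": 0, "ax": 0, "ay": 0, "az": -24, "gripper": 1}
    - {"dx": 15, "dy": -70, "dz": 1, "ax": 0, "ay": 0, "az": -32, "gripper": 1}
    - {"dx": 17, "dy": -84, "dz": 2, "ax": 0, "ay": 0, "az": -36, "gripper": 1}

```text
time: 6.8
eef_pos: [0.5315, 0.3353, 0.1948]
tcp_rot: [[-0.631, 0.775, -0.002], [0.776, 0.631, -0.001], [0.0, -0.002, -1.0]]
wrist_force: [-0.4, 0.4, 0.1]
finger_gap: 0.997
grip_force: 0.0
```

Call:
jog_arm:
  moves:
    - {"dx": 13, "dy": -12, "dz": 0, "ax": 0, "ay": 0, "az": -8, "gripper": 1}
    - {"dx": 26, "dy": -24, "dz": 0, "ax": 0, "ay": 0, "az": -16, "gripper": 1}
    - {"dx": 40, "dy": -36, "dz": 0, "ax": 0, "ay": 0, "az": -24, "gripper": 1}
    - {"dx": 52, "dy": -48, "dz": 1, "ax": 0, "ay": 0, "az": -32, "gripper": 1}
    - {"dx": 63, "dy": -59, "dz": 2, "ax": 0, "ay": 0, "az": -35, "gripper": 1}

```text
time: 7.3
eef_pos: [0.446, 0.3472, 0.1928]
tcp_rot: [[-0.962, 0.273, -0.002], [0.273, 0.962, -0.001], [0.002, -0.002, -1.0]]
wrist_force: [-0.3, 1.0, 1.4]
finger_gap: 0.998
grip_force: 0.0
```

```bash
python3 go.py 449,350,200,74; cat > brd.py <<'E'
import sys; from h import *
z=float(sys.argv[1]); d=shot('wrist',sys.argv[2]);hsv=cv2.cvtColor(d['color'],cv2.COLOR_BGR2HSV);H,S,V=[hsv[...,i].astype(int) for i in range(3)]
p=proj(d,[.449,.350,z]).astype(int);print('exp px',p,hsv[p[1],p[0]])
h0=hsv[p[1],p[0]].astype(int)
m=(abs(H-h0[0])<8)&(abs(S-h0[1])<25)&(abs(V-h0[2])<20)
m=cv2.morphologyEx(m.astype(np.uint8),cv2.MORPH_OPEN,np.ones((3,3)))
for t in blobs(m,300):
    if t[0][p[1],p[0]]: print(t[1],t[2],rect(d,t[0],z))
E
python3 brd.py .052 w3.png
```

```text
now 7.3 [446.  347.2 192.8] 74.1 f [-0.3  1.   1.4] gap 0.998 grip 0.0 q [38. 19. -1. 70.  0. 54.]
449,350,200,74 | dx -2.1 dy 3.5 dz -7.2 az 0.1
exp px [322 192] [ 22  47 163]
[324.50309993 187.36579139] [ 292  144   65   88 5484] ((447.1699523925781, 353.4603576660156), (62.799800872802734, 88.64141082763672), 74.46419525146484)
```

View pics/w3.png

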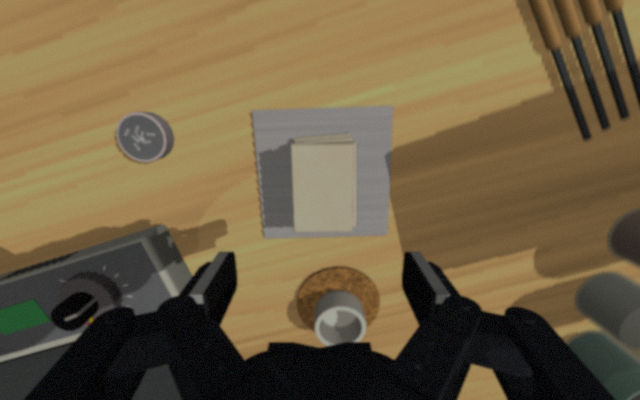

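The view shows the top board centred at (324,187) on the sheet, square with the gripper. The bowl is on the trivet at (340,320).

Call:
jog_arm:
  moves:
    - {"dx": 0, "dy": 5, "dz": 40, "ax": 0, "ay": 0, "az": 0, "gripper": 1}
    - {"dx": 0, "dy": 5, "dz": 80, "ax": 0, "ay": 0, "az": 0, "gripper": 1}
    - {"dx": 0, "dy": 5, "dz": 110, "ax": 0, "ay": 0, "az": 0, "gripper": 1}
    - {"dx": 0, "dy": 5, "dz": 118, "ax": 0, "ay": 0, "az": 0, "gripper": 1}
    - {"dx": 0, "dy": 5, "dz": 118, "ax": 0, "ay": 0, "az": 0, "gripper": 1}

```text
time: 7.85
eef_pos: [0.4481, 0.3516, 0.0749]
tcp_rot: [[-0.96, 0.279, -0.003], [0.279, 0.96, -0.002], [0.002, -0.003, -1.0]]
wrist_force: [0.4, 0.3, 0.4]
finger_gap: 1.001
grip_force: 0.0
```

Call:
jog_arm:
  moves:
    - {"dx": 0, "dy": 0, "dz": 0, "ax": 0, "ay": 0, "az": 0, "gripper": 1}

```text
time: 7.95
eef_pos: [0.4495, 0.3527, 0.0773]
tcp_rot: [[-0.96, 0.279, 0.001], [0.279, 0.96, 0.001], [-0.001, 0.001, -1.0]]
wrist_force: [0.4, 0.3, -0.3]
finger_gap: 1.001
grip_force: 0.0
```

```bash
python3 go.py 447.5,352.5,51,74.4
```

```text
now 7.95 [449.5 352.7  77.3] 73.8 f [ 0.4  0.3 -0.3] gap 1.001 grip 0.0 q [ 38.  24. -11.  55.   0.  54.]
447.5,352.5,51,74.4 | dx 1.9 dy -0.8 dz 26.3 az -0.6
```

Call:
jog_arm:
  moves:
    - {"dx": 2, "dy": -1, "dz": 15, "ax": 0, "ay": 0, "az": 0, "gripper": 1}
    - {"dx": 2, "dy": -1, "dz": 26, "ax": 0, "ay": 0, "az": 0, "gripper": 1}
    - {"dx": 2, "dy": -1, "dz": 26, "ax": 0, "ay": 0, "az": 0, "gripper": 1}
    - {"dx": 2, "dy": -1, "dz": 26, "ax": 0, "ay": 0, "az": 0, "gripper": 0.8}
    - {"dx": 2, "dy": -1, "dz": 26, "ax": 0, "ay": 0, "az": 0, "gripper": 0.7}

```text
time: 8.45
eef_pos: [0.4472, 0.3522, 0.0512]
tcp_rot: [[-0.96, 0.279, 0.001], [0.279, 0.96, 0.001], [-0.001, 0.001, -1.0]]
wrist_force: [-0.8, 0.3, 1.3]
finger_gap: 0.708
grip_force: 0.6
```

Call:
jog_arm:
  moves:
    - {"dx": 0, "dy": 0, "dz": 0, "ax": 0, "ay": 0, "az": 0, "gripper": 0.5}
    - {"dx": 0, "dy": 0, "dz": 0, "ax": 0, "ay": 0, "az": 0, "gripper": 0.4}
    - {"dx": 0, "dy": 0, "dz": 0, "ax": 0, "ay": 0, "az": 0, "gripper": 0.4}

```text
time: 8.75
eef_pos: [0.4472, 0.3522, 0.0517]
tcp_rot: [[-0.96, 0.279, 0.001], [0.279, 0.96, 0.001], [-0.001, 0.001, -1.0]]
wrist_force: [-1.7, -1.8, 7.3]
finger_gap: 0.682
grip_force: 64.3
```

Call:
jog_arm:
  moves:
    - {"dx": 0, "dy": 0, "dz": -5, "ax": 0, "ay": 0, "az": 0, "gripper": 0.4}
    - {"dx": 0, "dy": 0, "dz": -30, "ax": 0, "ay": 0, "az": 0, "gripper": 0.4}
    - {"dx": 0, "dy": 0, "dz": -70, "ax": 0, "ay": 0, "az": 0, "gripper": 0.4}
    - {"dx": 0, "dy": 0, "dz": -80, "ax": 0, "ay": 0, "az": 0, "gripper": 0.4}

```text
time: 9.15
eef_pos: [0.4482, 0.3532, 0.1346]
tcp_rot: [[-0.96, 0.279, 0.004], [0.279, 0.96, 0.004], [-0.003, 0.005, -1.0]]
wrist_force: [-0.2, 0.3, -0.6]
finger_gap: 0.683
grip_force: 64.5
```

```bash
python3 go.py 624,-77,130,91.8 624,-77,80,91.8; python3 -c "
from h import *
a=shot('side')['color'][150:400,180:420];b=shot('top')['color'][130:300,110:280];cv2.imwrite('pics/s3.png',cv2.hconcat([cv2.resize(a,(480,500)),cv2.resize(b,(500,500))[:,:310]]))"
```

```text
now 9.15 [448.2 353.2 134.6] 73.8 f [-0.2  0.3 -0.6] gap 0.683 grip 64.5 q [38. 21. -7. 62.  0. 54.]
624,-77,130,91.8 | dx -144.3 dy -182.1 dz 2.3 az -9.0
624,-77,130,91.8 | dx -114.1 dy -202.4 dz 2.3 az -9.0
624,-77,80,91.8 | dx 0.0 dy 0.0 dz 50.0 az -0.0
```

View pics/s3.png

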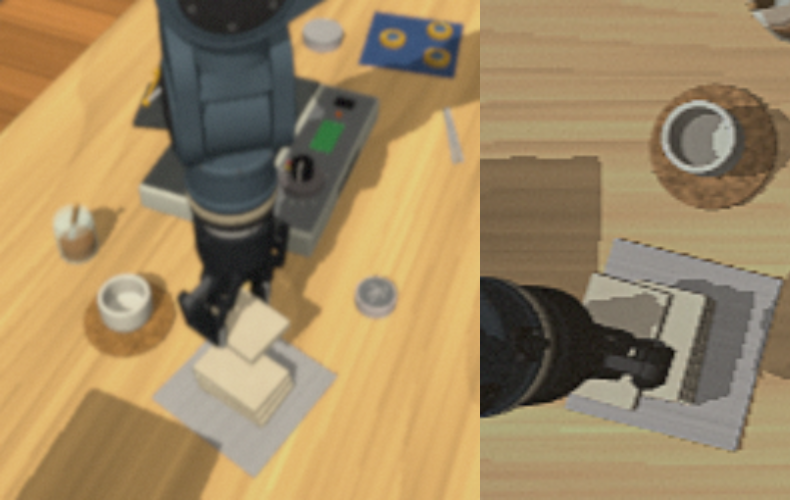

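One board is held clear and the bowl stands within the trivet. Carrying the board to the right end of the plate.

Call:
jog_arm:
  moves:
    - {"dx": -29, "dy": -37, "dz": 0, "ax": 0, "ay": 0, "az": -2, "gripper": 0.4}
    - {"dx": -58, "dy": -73, "dz": 0, "ax": 0, "ay": 0, "az": -4, "gripper": 0.4}
    - {"dx": -87, "dy": -110, "dz": 0, "ax": 0, "ay": 0, "az": -6, "gripper": 0.4}
    - {"dx": -116, "dy": -146, "dz": 0, "ax": 0, "ay": 0, "az": -8, "gripper": 0.4}
    - {"dx": -144, "dy": -182, "dz": 0, "ax": 0, "ay": 0, "az": -9, "gripper": 0.4}

```text
time: 9.75
eef_pos: [0.534, 0.1351, 0.1289]
tcp_rot: [[-0.992, 0.123, -0.002], [0.123, 0.992, -0.0], [0.002, -0.001, -1.0]]
wrist_force: [0.1, 0.3, -0.9]
finger_gap: 0.684
grip_force: 64.5
```

Call:
jog_arm:
  moves:
    - {"dx": -23, "dy": -40, "dz": 0, "ax": 0, "ay": 0, "az": -2, "gripper": 0.4}
    - {"dx": -46, "dy": -81, "dz": 0, "ax": 0, "ay": 0, "az": -4, "gripper": 0.4}
    - {"dx": -69, "dy": -121, "dz": 0, "ax": 0, "ay": 0, "az": -6, "gripper": 0.4}
    - {"dx": -92, "dy": -162, "dz": 0, "ax": 0, "ay": 0, "az": -8, "gripper": 0.4}
    - {"dx": -114, "dy": -202, "dz": 0, "ax": 0, "ay": 0, "az": -9, "gripper": 0.4}

```text
time: 10.25
eef_pos: [0.6219, -0.0796, 0.1287]
tcp_rot: [[-0.999, -0.033, -0.002], [-0.033, 0.999, 0.0], [0.002, 0.0, -1.0]]
wrist_force: [0.2, 0.6, -0.5]
finger_gap: 0.683
grip_force: 64.5
```

Call:
jog_arm:
  moves:
    - {"dx": 0, "dy": 0, "dz": 30, "ax": 0, "ay": 0, "az": 0, "gripper": 0.4}
    - {"dx": 0, "dy": 0, "dz": 45, "ax": 0, "ay": 0, "az": 0, "gripper": 0.4}
    - {"dx": 0, "dy": 0, "dz": 45, "ax": 0, "ay": 0, "az": 0, "gripper": 0.4}
    - {"dx": 0, "dy": 0, "dz": 45, "ax": 0, "ay": 0, "az": 0, "gripper": 0.4}

```text
time: 10.65
eef_pos: [0.6215, -0.0775, 0.0845]
tcp_rot: [[-0.999, -0.032, -0.002], [-0.032, 0.999, 0.0], [0.002, 0.0, -1.0]]
wrist_force: [0.7, -0.6, -1.1]
finger_gap: 0.68
grip_force: 64.5
```

```bash
python3 go.py 624,-77,67,91.8
```

```text
now 10.65 [621.5 -77.5  84.5] 91.8 f [ 0.7 -0.6 -1.1] gap 0.68 grip 64.5 q [-7. 29. -2. 59.  0. -9.]
624,-77,67,91.8 | dx -2.5 dy 0.4 dz 17.5 az 0.0
```

Call:
jog_arm:
  moves:
    - {"dx": -2, "dy": 0, "dz": 10, "ax": 0, "ay": 0, "az": 0, "gripper": 0.4}
    - {"dx": -2, "dy": 0, "dz": 15, "ax": 0, "ay": 0, "az": 0, "gripper": 0.4}
    - {"dx": -2, "dy": 0, "dz": 17, "ax": 0, "ay": 0, "az": 0, "gripper": 0.4}
    - {"dx": -2, "dy": 0, "dz": 18, "ax": 0, "ay": 0, "az": 0, "gripper": 0.4}
    - {"dx": -2, "dy": 0, "dz": 18, "ax": 0, "ay": 0, "az": 0, "gripper": 0.4}

```text
time: 11.15
eef_pos: [0.6242, -0.0774, 0.0674]
tcp_rot: [[-0.999, -0.032, 0.0], [-0.032, 0.999, 0.0], [-0.0, 0.0, -1.0]]
wrist_force: [-0.0, 0.4, -1.4]
finger_gap: 0.682
grip_force: 64.5
```

Call:
jog_arm:
  moves:
    - {"dx": 0, "dy": 0, "dz": 1, "ax": 0, "ay": 0, "az": 0, "gripper": 0.4}
    - {"dx": 0, "dy": 0, "dz": 1.5, "ax": 0, "ay": 0, "az": 0, "gripper": 0.4}
    - {"dx": 0, "dy": 0, "dz": 1.5, "ax": 0, "ay": 0, "az": 0, "gripper": 0.4}

```text
time: 11.45
eef_pos: [0.6244, -0.0776, 0.0667]
tcp_rot: [[-0.999, -0.032, 0.001], [-0.032, 0.999, 0.0], [-0.001, 0.0, -1.0]]
wrist_force: [-1.7, 0.3, 5.0]
finger_gap: 0.681
grip_force: 65.2
```

Call:
jog_arm:
  moves:
    - {"dx": 0, "dy": 0, "dz": 0, "ax": 0, "ay": 0, "az": 0, "gripper": 0.8}
    - {"dx": 0, "dy": 0, "dz": 0, "ax": 0, "ay": 0, "az": 0, "gripper": 0.85}
    - {"dx": 0, "dy": 0, "dz": -5, "ax": 0, "ay": 0, "az": 0, "gripper": 0.9}
    - {"dx": 0, "dy": 0, "dz": -40, "ax": 0, "ay": 0, "az": 0, "gripper": 1}
    - {"dx": 0, "dy": 0, "dz": -65, "ax": 0, "ay": 0, "az": 0, "gripper": 1}

```text
time: 11.95
eef_pos: [0.6242, -0.0776, 0.1322]
tcp_rot: [[-0.999, -0.032, -0.0], [-0.032, 0.999, 0.0], [0.0, 0.0, -1.0]]
wrist_force: [1.0, 0.4, 0.2]
finger_gap: 1.0
grip_force: 0.0
```

```bash
python3 go.py 449,350,135,74.4
```

```text
now 11.95 [624.2 -77.6 132.2] 91.8 f [1.  0.4 0.2] gap 1.0 grip 0.0 q [-7. 27.  2. 65.  0. -9.]
449,350,135,74.4 | dx 80.8 dy 216.5 dz -1.4 az 8.7
449,350,135,74.4 | dx 112.6 dy 201.8 dz -1.4 az 8.7
```

Contact at 66.7 as expected. Back to the stack, stopping a bit higher so the camera has a view.

Call:
jog_arm:
  moves:
    - {"dx": 16, "dy": 43, "dz": -15, "ax": 0, "ay": 0, "az": 2, "gripper": 1}
    - {"dx": 32, "dy": 86, "dz": -30, "ax": 0, "ay": 0, "az": 4, "gripper": 1}
    - {"dx": 48, "dy": 130, "dz": -40, "ax": 0, "ay": 0, "az": 6, "gripper": 1}
    - {"dx": 64, "dy": 173, "dz": -50, "ax": 0, "ay": 0, "az": 7, "gripper": 1}
    - {"dx": 80, "dy": 216, "dz": -50, "ax": 0, "ay": 0, "az": 9, "gripper": 1}

```text
time: 12.45
eef_pos: [0.5372, 0.1374, 0.1827]
tcp_rot: [[-0.992, 0.126, 0.003], [0.126, 0.992, 0.001], [-0.003, 0.001, -1.0]]
wrist_force: [-0.4, 0.8, 0.1]
finger_gap: 0.995
grip_force: 0.0
```

Call:
jog_arm:
  moves:
    - {"dx": 23, "dy": 40, "dz": 0, "ax": 0, "ay": 0, "az": 2, "gripper": 1}
    - {"dx": 46, "dy": 81, "dz": 0, "ax": 0, "ay": 0, "az": 4, "gripper": 1}
    - {"dx": 68, "dy": 121, "dz": 0, "ax": 0, "ay": 0, "az": 6, "gripper": 1}
    - {"dx": 90, "dy": 162, "dz": 0, "ax": 0, "ay": 0, "az": 7, "gripper": 1}
    - {"dx": 112, "dy": 202, "dz": 0, "ax": 0, "ay": 0, "az": 9, "gripper": 1}

```text
time: 12.95
eef_pos: [0.4505, 0.3519, 0.1814]
tcp_rot: [[-0.96, 0.279, 0.001], [0.279, 0.96, 0.001], [-0.0, 0.001, -1.0]]
wrist_force: [0.5, 0.0, -0.6]
finger_gap: 0.996
grip_force: 0.0
```

Call:
jog_arm:
  moves:
    - {"dx": 0, "dy": 0, "dz": 0, "ax": 0, "ay": 0, "az": 0, "gripper": 1}
    - {"dx": 0, "dy": 0, "dz": 0, "ax": 0, "ay": 0, "az": 0, "gripper": 1}

```text
time: 13.15
eef_pos: [0.4509, 0.351, 0.1809]
tcp_rot: [[-0.961, 0.276, 0.0], [0.276, 0.961, -0.0], [-0.0, -0.0, -1.0]]
wrist_force: [0.0, -0.9, 0.0]
finger_gap: 1.001
grip_force: 0.0
```

```bash
python3 brd.py .040 w4.png; python3 go.py 449,350,70,74.4
```

```text
exp px [316 188] [ 22  48 165]
[322.23497689 185.41140216] [ 290  142   63   89 5192] ((450.11676025390625, 355.232421875), (58.08708190917969, 88.79812622070312), 76.13306427001953)
now 13.2 [451.3 350.1 180.9] 73.9 f [ 0.7 -0.9  1. ] gap 0.998 grip 0.0 q [38. 20. -2. 69. -0. 54.]
449,350,70,74.4 | dx 2.2 dy -0.7 dz 110.9 az -0.5
```

Call:
jog_arm:
  moves:
    - {"dx": 2, "dy": 4, "dz": 45, "ax": 0, "ay": 0, "az": -2, "gripper": 1}
    - {"dx": 2, "dy": 4, "dz": 90, "ax": 0, "ay": 0, "az": -2, "gripper": 1}
    - {"dx": 2, "dy": 4, "dz": 120, "ax": 0, "ay": 0, "az": -2, "gripper": 1}
    - {"dx": 2, "dy": 4, "dz": 120, "ax": 0, "ay": 0, "az": -2, "gripper": 1}
    - {"dx": 2, "dy": 4, "dz": 120, "ax": 0, "ay": 0, "az": -2, "gripper": 1}

```text
time: 13.7
eef_pos: [0.4513, 0.3535, 0.0615]
tcp_rot: [[-0.969, 0.246, -0.0], [0.246, 0.969, -0.0], [0.0, -0.0, -1.0]]
wrist_force: [0.5, 0.3, 0.6]
finger_gap: 0.995
grip_force: 0.0
```

```bash
python3 go.py 450,354.5,39,76
```

```text
now 13.7 [451.3 353.5  61.5] 75.7 f [0.5 0.3 0.6] gap 0.995 grip 0.0 q [ 38.  25. -12.  53.  -0.  52.]
450,354.5,39,76 | dx 1.5 dy 0.6 dz 22.5 az -0.3
```

Call:
jog_arm:
  moves:
    - {"dx": 1, "dy": 1, "dz": 15, "ax": 0, "ay": 0, "az": 0, "gripper": 1}
    - {"dx": 1, "dy": 1, "dz": 22, "ax": 0, "ay": 0, "az": 0, "gripper": 1}
    - {"dx": 1, "dy": 1, "dz": 22, "ax": 0, "ay": 0, "az": 0, "gripper": 1}
    - {"dx": 1, "dy": 1, "dz": 22, "ax": 0, "ay": 0, "az": 0, "gripper": 0.8}
    - {"dx": 1, "dy": 1, "dz": 22, "ax": 0, "ay": 0, "az": 0, "gripper": 0.7}

```text
time: 14.2
eef_pos: [0.4504, 0.356, 0.0399]
tcp_rot: [[-0.97, 0.245, 0.001], [0.245, 0.97, 0.001], [-0.001, 0.001, -1.0]]
wrist_force: [0.4, -0.5, 0.2]
finger_gap: 0.703
grip_force: 0.5
```

Call:
jog_arm:
  moves:
    - {"dx": 0, "dy": 0, "dz": 0, "ax": 0, "ay": 0, "az": 0, "gripper": 0.5}
    - {"dx": 0, "dy": 0, "dz": 0, "ax": 0, "ay": 0, "az": 0, "gripper": 0.4}
    - {"dx": 0, "dy": 0, "dz": 0, "ax": 0, "ay": 0, "az": 0, "gripper": 0.4}

```text
time: 14.5
eef_pos: [0.4504, 0.3561, 0.0404]
tcp_rot: [[-0.97, 0.245, 0.002], [0.245, 0.97, 0.001], [-0.001, 0.001, -1.0]]
wrist_force: [-2.8, -3.6, 9.3]
finger_gap: 0.682
grip_force: 63.8
```

Call:
jog_arm:
  moves:
    - {"dx": 0, "dy": 0, "dz": -5, "ax": 0, "ay": 0, "az": 0, "gripper": 0.4}
    - {"dx": 0, "dy": 0, "dz": -40, "ax": 0, "ay": 0, "az": 0, "gripper": 0.4}
    - {"dx": 0, "dy": 0, "dz": -80, "ax": 0, "ay": 0, "az": 0, "gripper": 0.4}
    - {"dx": 0, "dy": 0, "dz": -95, "ax": 0, "ay": 0, "az": 0, "gripper": 0.4}
    - {"dx": 0, "dy": 0, "dz": -95, "ax": 0, "ay": 0, "az": 0, "gripper": 0.4}

```text
time: 15.0
eef_pos: [0.4512, 0.3569, 0.1369]
tcp_rot: [[-0.97, 0.245, 0.004], [0.245, 0.97, 0.003], [-0.003, 0.004, -1.0]]
wrist_force: [0.3, 0.3, -1.5]
finger_gap: 0.682
grip_force: 64.7
```

```bash
python3 go.py 621,12.5,130,91.8
```

```text
now 15.0 [451.2 356.9 136.9] 75.8 f [ 0.3  0.3 -1.5] gap 0.682 grip 64.7 q [38. 21. -6. 62.  0. 53.]
621,12.5,130,91.8 | dx -124.5 dy -146.2 dz 3.5 az -8.0
621,12.5,130,91.8 | dx -102.9 dy -162.0 dz 3.5 az -8.0
```

Call:
jog_arm:
  moves:
    - {"dx": -31, "dy": -37, "dz": 0, "ax": 0, "ay": 0, "az": -2, "gripper": 0.4}
    - {"dx": -62, "dy": -73, "dz": 0, "ax": 0, "ay": 0, "az": -4, "gripper": 0.4}
    - {"dx": -93, "dy": -110, "dz": 0, "ax": 0, "ay": 0, "az": -6, "gripper": 0.4}
    - {"dx": -124, "dy": -146, "dz": 0, "ax": 0, "ay": 0, "az": -8, "gripper": 0.4}

```text
time: 15.4
eef_pos: [0.5343, 0.1821, 0.1328]
tcp_rot: [[-0.994, 0.106, -0.001], [0.106, 0.994, -0.0], [0.001, -0.001, -1.0]]
wrist_force: [-0.2, 0.4, -0.7]
finger_gap: 0.682
grip_force: 64.6
```

Call:
jog_arm:
  moves:
    - {"dx": -26, "dy": -40, "dz": 0, "ax": 0, "ay": 0, "az": -2, "gripper": 0.4}
    - {"dx": -52, "dy": -81, "dz": 0, "ax": 0, "ay": 0, "az": -4, "gripper": 0.4}
    - {"dx": -78, "dy": -122, "dz": 0, "ax": 0, "ay": 0, "az": -6, "gripper": 0.4}
    - {"dx": -103, "dy": -162, "dz": 0, "ax": 0, "ay": 0, "az": -8, "gripper": 0.4}

```text
time: 15.8
eef_pos: [0.6194, 0.0097, 0.1326]
tcp_rot: [[-0.999, -0.033, -0.001], [-0.033, 0.999, 0.0], [0.001, 0.0, -1.0]]
wrist_force: [1.2, -0.7, -0.6]
finger_gap: 0.674
grip_force: 64.6
```

Call:
jog_arm:
  moves:
    - {"dx": 0, "dy": 0, "dz": 30, "ax": 0, "ay": 0, "az": 0, "gripper": 0.4}
    - {"dx": 0, "dy": 0, "dz": 50, "ax": 0, "ay": 0, "az": 0, "gripper": 0.4}
    - {"dx": 0, "dy": 0, "dz": 50, "ax": 0, "ay": 0, "az": 0, "gripper": 0.4}
    - {"dx": 0, "dy": 0, "dz": 50, "ax": 0, "ay": 0, "az": 0, "gripper": 0.4}

```text
time: 16.2
eef_pos: [0.6187, 0.0118, 0.0832]
tcp_rot: [[-0.999, -0.032, -0.002], [-0.032, 0.999, 0.0], [0.002, 0.0, -1.0]]
wrist_force: [0.1, 0.4, -1.0]
finger_gap: 0.682
grip_force: 64.6
```

```bash
python3 go.py 621,12.5,67,91.8
```

```text
now 16.2 [618.7  11.8  83.2] 91.8 f [ 0.1  0.4 -1. ] gap 0.682 grip 64.6 q [ 1. 28. -3. 59.  0. -1.]
621,12.5,67,91.8 | dx -2.3 dy 0.6 dz 16.2 az 0.0
```

Call:
jog_arm:
  moves:
    - {"dx": -2, "dy": 1, "dz": 10, "ax": 0, "ay": 0, "az": 0, "gripper": 0.4}
    - {"dx": -2, "dy": 1, "dz": 14, "ax": 0, "ay": 0, "az": 0, "gripper": 0.4}
    - {"dx": -2, "dy": 1, "dz": 16, "ax": 0, "ay": 0, "az": 0, "gripper": 0.4}
    - {"dx": -2, "dy": 1, "dz": 17, "ax": 0, "ay": 0, "az": 0, "gripper": 0.4}
    - {"dx": -2, "dy": 1, "dz": 17, "ax": 0, "ay": 0, "az": 0, "gripper": 0.4}

```text
time: 16.7
eef_pos: [0.6213, 0.0131, 0.0675]
tcp_rot: [[-0.999, -0.032, 0.0], [-0.032, 0.999, 0.0], [-0.001, 0.0, -1.0]]
wrist_force: [-1.9, 1.3, 3.9]
finger_gap: 0.68
grip_force: 65.0
```

Call:
jog_arm:
  moves:
    - {"dx": 0, "dy": 0, "dz": 0.5, "ax": 0, "ay": 0, "az": 0, "gripper": 0.4}
    - {"dx": 0, "dy": 0, "dz": 0.5, "ax": 0, "ay": 0, "az": 0, "gripper": 0.4}

```text
time: 16.9
eef_pos: [0.6213, 0.0131, 0.0674]
tcp_rot: [[-0.999, -0.032, 0.001], [-0.032, 0.999, 0.001], [-0.001, 0.001, -1.0]]
wrist_force: [-3.5, 0.7, 8.4]
finger_gap: 0.683
grip_force: 65.6
```

Contact. Release and go back for the third board.

Call:
jog_arm:
  moves:
    - {"dx": 0, "dy": 0, "dz": 0, "ax": 0, "ay": 0, "az": 0, "gripper": 0.8}
    - {"dx": 0, "dy": 0, "dz": 0, "ax": 0, "ay": 0, "az": 0, "gripper": 0.85}
    - {"dx": 0, "dy": 0, "dz": -5, "ax": 0, "ay": 0, "az": 0, "gripper": 0.9}
    - {"dx": 0, "dy": 0, "dz": -40, "ax": 0, "ay": 0, "az": 0, "gripper": 1}
    - {"dx": 0, "dy": 0, "dz": -85, "ax": 0, "ay": 0, "az": 0, "gripper": 1}

```text
time: 17.4
eef_pos: [0.6199, 0.0127, 0.1505]
tcp_rot: [[-0.999, -0.032, -0.004], [-0.032, 0.999, -0.0], [0.004, 0.0, -1.0]]
wrist_force: [0.2, 0.0, 0.2]
finger_gap: 1.001
grip_force: 0.0
```

Call:
jog_arm:
  moves:
    - {"dx": 19, "dy": 43, "dz": -8, "ax": 0, "ay": 0, "az": 2, "gripper": 1}
    - {"dx": 38, "dy": 86, "dz": -15, "ax": 0, "ay": 0, "az": 4, "gripper": 1}
    - {"dx": 57, "dy": 129, "dz": -23, "ax": 0, "ay": 0, "az": 6, "gripper": 1}
    - {"dx": 76, "dy": 172, "dz": -30, "ax": 0, "ay": 0, "az": 8, "gripper": 1}

```text
time: 17.8
eef_pos: [0.5391, 0.1836, 0.1822]
tcp_rot: [[-0.994, 0.11, 0.001], [0.11, 0.994, 0.0], [-0.001, 0.0, -1.0]]
wrist_force: [0.9, 0.0, -0.4]
finger_gap: 0.996
grip_force: 0.0
```

Call:
jog_arm:
  moves:
    - {"dx": 24, "dy": 40, "dz": 0, "ax": 0, "ay": 0, "az": 2, "gripper": 1}
    - {"dx": 48, "dy": 81, "dz": 0, "ax": 0, "ay": 0, "az": 4, "gripper": 1}
    - {"dx": 72, "dy": 121, "dz": 0, "ax": 0, "ay": 0, "az": 6, "gripper": 1}
    - {"dx": 96, "dy": 161, "dz": 0, "ax": 0, "ay": 0, "az": 8, "gripper": 1}
    - {"dx": 96, "dy": 161, "dz": 0, "ax": 0, "ay": 0, "az": 8, "gripper": 1}

```text
time: 18.3
eef_pos: [0.4595, 0.3572, 0.1816]
tcp_rot: [[-0.971, 0.241, -0.0], [0.241, 0.971, 0.002], [0.0, 0.002, -1.0]]
wrist_force: [0.3, -0.6, 0.1]
finger_gap: 0.999
grip_force: 0.0
```

Call:
jog_arm:
  moves:
    - {"dx": 0, "dy": 0, "dz": 0, "ax": 0, "ay": 0, "az": 0, "gripper": 1}
    - {"dx": 0, "dy": 0, "dz": 0, "ax": 0, "ay": 0, "az": 0, "gripper": 1}

```text
time: 18.5
eef_pos: [0.462, 0.3521, 0.1815]
tcp_rot: [[-0.97, 0.245, 0.0], [0.245, 0.97, -0.0], [-0.0, -0.0, -1.0]]
wrist_force: [0.0, 0.6, -0.7]
finger_gap: 0.997
grip_force: 0.0
```

```bash
python3 brd.py .028 w5.png; python3 go.py 449,350,50,74.4
```

```text
exp px [313 174] [ 22  51 164]
[318.12959305 169.50256815] [ 287  126   61   89 5062] ((447.4798583984375, 355.4442138671875), (58.32874298095703, 89.0992431640625), 77.73741912841797)
now 18.55 [462.2 351.8 181.5] 75.8 f [-0.2  0.3  0.5] gap 1.0 grip 0.0 q [37. 21. -0. 69. -0. 52.]
449,350,50,74.4 | dx 12.4 dy -5.0 dz 131.5 az 1.4
```

Call:
jog_arm:
  moves:
    - {"dx": 15, "dy": 0, "dz": 45, "ax": 0, "ay": 0, "az": -2, "gripper": 1}
    - {"dx": 15, "dy": 0, "dz": 90, "ax": 0, "ay": 0, "az": -2, "gripper": 1}
    - {"dx": 15, "dy": 0, "dz": 131, "ax": 0, "ay": 0, "az": -2, "gripper": 1}
    - {"dx": 15, "dy": 0, "dz": 131, "ax": 0, "ay": 0, "az": -2, "gripper": 1}
    - {"dx": 15, "dy": 0, "dz": 131, "ax": 0, "ay": 0, "az": -2, "gripper": 1}

```text
time: 19.05
eef_pos: [0.4478, 0.3554, 0.0509]
tcp_rot: [[-0.977, 0.213, -0.001], [0.213, 0.977, -0.001], [0.001, -0.001, -1.0]]
wrist_force: [-0.4, 0.5, 0.4]
finger_gap: 1.003
grip_force: 0.0
```

```bash
python3 go.py 447.5,355,27.5,77.5
```

```text
now 19.05 [447.8 355.4  50.9] 77.7 f [-0.4  0.5  0.4] gap 1.003 grip 0.0 q [ 38.  26. -13.  51.   0.  51.]
447.5,355,27.5,77.5 | dx 0.2 dy -0.5 dz 23.4 az 0.2
```

Call:
jog_arm:
  moves:
    - {"dx": 0, "dy": 0, "dz": 15, "ax": 0, "ay": 0, "az": 0, "gripper": 1}
    - {"dx": 0, "dy": 0, "dz": 23, "ax": 0, "ay": 0, "az": 0, "gripper": 1}
    - {"dx": 0, "dy": 0, "dz": 23, "ax": 0, "ay": 0, "az": 0, "gripper": 1}
    - {"dx": 0, "dy": 0, "dz": 23, "ax": 0, "ay": 0, "az": 0, "gripper": 0.8}
    - {"dx": 0, "dy": 0, "dz": 23, "ax": 0, "ay": 0, "az": 0, "gripper": 0.7}

```text
time: 19.55
eef_pos: [0.4477, 0.3567, 0.0284]
tcp_rot: [[-0.977, 0.211, 0.001], [0.211, 0.977, 0.001], [-0.001, 0.001, -1.0]]
wrist_force: [-0.3, 0.5, -0.0]
finger_gap: 0.705
grip_force: 0.4
```

Call:
jog_arm:
  moves:
    - {"dx": 0, "dy": 0, "dz": 0, "ax": 0, "ay": 0, "az": 0, "gripper": 0.5}
    - {"dx": 0, "dy": 0, "dz": 0, "ax": 0, "ay": 0, "az": 0, "gripper": 0.4}
    - {"dx": 0, "dy": 0, "dz": 0, "ax": 0, "ay": 0, "az": 0, "gripper": 0.4}

```text
time: 19.85
eef_pos: [0.4477, 0.3566, 0.0289]
tcp_rot: [[-0.977, 0.211, 0.002], [0.211, 0.977, 0.001], [-0.001, 0.001, -1.0]]
wrist_force: [-2.0, -0.8, 9.9]
finger_gap: 0.682
grip_force: 63.6
```

Call:
jog_arm:
  moves:
    - {"dx": 0, "dy": 0, "dz": -5, "ax": 0, "ay": 0, "az": 0, "gripper": 0.4}
    - {"dx": 0, "dy": 0, "dz": -40, "ax": 0, "ay": 0, "az": 0, "gripper": 0.4}
    - {"dx": 0, "dy": 0, "dz": -80, "ax": 0, "ay": 0, "az": 0, "gripper": 0.4}
    - {"dx": 0, "dy": 0, "dz": -107, "ax": 0, "ay": 0, "az": 0, "gripper": 0.4}
    - {"dx": 0, "dy": 0, "dz": -107, "ax": 0, "ay": 0, "az": 0, "gripper": 0.4}

```text
time: 20.35
eef_pos: [0.449, 0.3578, 0.1389]
tcp_rot: [[-0.978, 0.211, 0.005], [0.211, 0.978, 0.005], [-0.004, 0.006, -1.0]]
wrist_force: [0.0, 0.3, -0.0]
finger_gap: 0.683
grip_force: 64.9
```

```bash
python3 go.py 618,102.5,130,91.8
```

```text
now 20.35 [449.  357.8 138.9] 77.8 f [ 0.   0.3 -0. ] gap 0.683 grip 64.9 q [39. 21. -6. 62.  0. 51.]
618,102.5,130,91.8 | dx -109.5 dy -107.0 dz 4.4 az -7.0
618,102.5,130,91.8 | dx -95.7 dy -119.5 dz 4.4 az -7.0
```

Call:
jog_arm:
  moves:
    - {"dx": -28, "dy": -27, "dz": 0, "ax": 0, "ay": 0, "az": -2, "gripper": 0.4}
    - {"dx": -56, "dy": -54, "dz": 0, "ax": 0, "ay": 0, "az": -4, "gripper": 0.4}
    - {"dx": -84, "dy": -81, "dz": 0, "ax": 0, "ay": 0, "az": -6, "gripper": 0.4}
    - {"dx": -110, "dy": -107, "dz": 0, "ax": 0, "ay": 0, "az": -7, "gripper": 0.4}

```text
time: 20.75
eef_pos: [0.5325, 0.2272, 0.1337]
tcp_rot: [[-0.996, 0.089, -0.001], [0.089, 0.996, -0.0], [0.001, -0.0, -1.0]]
wrist_force: [1.3, -0.7, -1.5]
finger_gap: 0.679
grip_force: 64.8
```

Call:
jog_arm:
  moves:
    - {"dx": -24, "dy": -30, "dz": 0, "ax": 0, "ay": 0, "az": -2, "gripper": 0.4}
    - {"dx": -48, "dy": -60, "dz": 0, "ax": 0, "ay": 0, "az": -4, "gripper": 0.4}
    - {"dx": -72, "dy": -90, "dz": 0, "ax": 0, "ay": 0, "az": -6, "gripper": 0.4}
    - {"dx": -96, "dy": -119, "dz": 0, "ax": 0, "ay": 0, "az": -7, "gripper": 0.4}

```text
time: 21.15
eef_pos: [0.6173, 0.0998, 0.1336]
tcp_rot: [[-0.999, -0.033, -0.001], [-0.033, 0.999, 0.0], [0.001, 0.0, -1.0]]
wrist_force: [0.4, 1.0, -0.2]
finger_gap: 0.678
grip_force: 64.8
```

Call:
jog_arm:
  moves:
    - {"dx": 0, "dy": 0, "dz": 30, "ax": 0, "ay": 0, "az": 0, "gripper": 0.4}
    - {"dx": 0, "dy": 0, "dz": 52, "ax": 0, "ay": 0, "az": 0, "gripper": 0.4}
    - {"dx": 0, "dy": 0, "dz": 52, "ax": 0, "ay": 0, "az": 0, "gripper": 0.4}
    - {"dx": 0, "dy": 0, "dz": 52, "ax": 0, "ay": 0, "az": 0, "gripper": 0.4}

```text
time: 21.55
eef_pos: [0.6166, 0.1014, 0.0821]
tcp_rot: [[-0.999, -0.032, -0.001], [-0.032, 0.999, -0.0], [0.001, -0.0, -1.0]]
wrist_force: [-0.8, -0.1, -0.4]
finger_gap: 0.682
grip_force: 64.8
```

```bash
python3 go.py 618,102.5,67,91.8
```

```text
now 21.55 [616.6 101.4  82.1] 91.8 f [-0.8 -0.1 -0.4] gap 0.682 grip 64.8 q [ 9. 29. -3. 59.  0.  8.]
618,102.5,67,91.8 | dx -1.4 dy 1.0 dz 15.1 az 0.0
```

Call:
jog_arm:
  moves:
    - {"dx": -1, "dy": 1, "dz": 8, "ax": 0, "ay": 0, "az": 0, "gripper": 0.4}
    - {"dx": -1, "dy": 1, "dz": 13, "ax": 0, "ay": 0, "az": 0, "gripper": 0.4}
    - {"dx": -1, "dy": 1, "dz": 14, "ax": 0, "ay": 0, "az": 0, "gripper": 0.4}
    - {"dx": -1, "dy": 1, "dz": 15, "ax": 0, "ay": 0, "az": 0, "gripper": 0.4}
    - {"dx": -1, "dy": 1, "dz": 15, "ax": 0, "ay": 0, "az": 0, "gripper": 0.4}

```text
time: 22.05
eef_pos: [0.6179, 0.1027, 0.068]
tcp_rot: [[-0.999, -0.032, 0.0], [-0.032, 0.999, 0.0], [-0.0, 0.0, -1.0]]
wrist_force: [-1.6, 0.6, 3.6]
finger_gap: 0.683
grip_force: 65.3
```

Call:
jog_arm:
  moves:
    - {"dx": 0, "dy": 0, "dz": 0.5, "ax": 0, "ay": 0, "az": 0, "gripper": 0.4}
    - {"dx": 0, "dy": 0, "dz": 0.5, "ax": 0, "ay": 0, "az": 0, "gripper": 0.4}

```text
time: 22.25
eef_pos: [0.618, 0.1027, 0.0679]
tcp_rot: [[-0.999, -0.032, 0.001], [-0.032, 0.999, 0.001], [-0.001, 0.001, -1.0]]
wrist_force: [-4.2, 0.7, 8.3]
finger_gap: 0.678
grip_force: 65.8
```

Call:
jog_arm:
  moves:
    - {"dx": 0, "dy": 0, "dz": 0, "ax": 0, "ay": 0, "az": 0, "gripper": 0.8}
    - {"dx": 0, "dy": 0, "dz": 0, "ax": 0, "ay": 0, "az": 0, "gripper": 0.85}
    - {"dx": 0, "dy": 0, "dz": -5, "ax": 0, "ay": 0, "az": 0, "gripper": 0.9}
    - {"dx": 0, "dy": 0, "dz": -40, "ax": 0, "ay": 0, "az": 0, "gripper": 0.9}
    - {"dx": 0, "dy": 0, "dz": -85, "ax": 0, "ay": 0, "az": 0, "gripper": 0.8}

```text
time: 22.75
eef_pos: [0.6167, 0.1021, 0.151]
tcp_rot: [[-0.999, -0.032, -0.004], [-0.032, 0.999, -0.001], [0.004, -0.001, -1.0]]
wrist_force: [0.5, 0.7, -0.2]
finger_gap: 0.803
grip_force: 0.0
```

```bash
python3 go.py 455,-350,220,91.8
```

```text
now 22.75 [616.7 102.1 151. ] 91.8 f [ 0.5  0.7 -0.2] gap 0.803 grip 0.0 q [ 9. 26.  4. 68.  0.  8.]
455,-350,220,91.8 | dx 58.6 dy -148.9 dz -23.0 az 0.0
455,-350,220,91.8 | dx 58.6 dy -148.9 dz -23.0 az 0.0
455,-350,220,91.8 | dx 58.6 dy -148.9 dz -23.0 az 0.0
```

Call:
jog_arm:
  moves:
    - {"dx": 15, "dy": -37, "dz": -20, "ax": 0, "ay": 0, "az": 0, "gripper": 0.7}
    - {"dx": 30, "dy": -75, "dz": -35, "ax": 0, "ay": 0, "az": 0, "gripper": 0.7}
    - {"dx": 45, "dy": -112, "dz": -50, "ax": 0, "ay": 0, "az": 0, "gripper": 0.7}
    - {"dx": 59, "dy": -149, "dz": -69, "ax": 0, "ay": 0, "az": 0, "gripper": 0.7}

```text
time: 23.15
eef_pos: [0.5628, -0.0496, 0.2215]
tcp_rot: [[-0.999, -0.032, -0.0], [-0.032, 0.999, 0.0], [0.0, 0.0, -1.0]]
wrist_force: [0.3, -1.1, -0.3]
finger_gap: 0.7
grip_force: 0.0
```

Call:
jog_arm:
  moves:
    - {"dx": 17, "dy": -42, "dz": 0, "ax": 0, "ay": 0, "az": 0, "gripper": 0.7}
    - {"dx": 34, "dy": -86, "dz": 0, "ax": 0, "ay": 0, "az": 0, "gripper": 0.7}
    - {"dx": 51, "dy": -129, "dz": 0, "ax": 0, "ay": 0, "az": 0, "gripper": 0.7}
    - {"dx": 68, "dy": -172, "dz": 0, "ax": 0, "ay": 0, "az": 0, "gripper": 0.7}
    - {"dx": 85, "dy": -215, "dz": 0, "ax": 0, "ay": 0, "az": 0, "gripper": 0.7}

```text
time: 23.65
eef_pos: [0.4848, -0.2677, 0.2213]
tcp_rot: [[-0.999, -0.032, 0.001], [-0.032, 0.999, -0.0], [-0.001, -0.0, -1.0]]
wrist_force: [0.2, -0.1, 0.6]
finger_gap: 0.697
grip_force: 0.0
```

Call:
jog_arm:
  moves:
    - {"dx": 16, "dy": -42, "dz": 0, "ax": 0, "ay": 0, "az": 0, "gripper": 0.7}
    - {"dx": 32, "dy": -83, "dz": 0, "ax": 0, "ay": 0, "az": 0, "gripper": 0.7}
    - {"dx": 32, "dy": -83, "dz": 0, "ax": 0, "ay": 0, "az": 0, "gripper": 0.7}
    - {"dx": 32, "dy": -83, "dz": 0, "ax": 0, "ay": 0, "az": 0, "gripper": 0.7}

```text
time: 24.05
eef_pos: [0.4558, -0.3509, 0.2208]
tcp_rot: [[-1.0, -0.029, -0.0], [-0.029, 1.0, 0.0], [0.0, 0.0, -1.0]]
wrist_force: [0.1, -0.1, 0.5]
finger_gap: 0.697
grip_force: 0.0
```

```bash
cat > med.py <<'E'
import sys; from h import *
d=shot('wrist',sys.argv[1]);hsv=cv2.cvtColor(d['color'],cv2.COLOR_BGR2HSV);H,S,V=[hsv[...,i].astype(int) for i in range(3)]
mat=cv2.morphologyEx(((H>100)&(H<130)&(S>90)).astype(np.uint8),cv2.MORPH_CLOSE,np.ones((5,5)))
c=max(cv2.findContours(mat,0,2)[0],key=cv2.contourArea);hull=np.zeros_like(mat);cv2.drawContours(hull,[cv2.convexHull(c)],-1,1,-1)
m=(H>12)&(H<32)&(S>60)&(hull>0)
for c in cv2.findContours(cv2.morphologyEx(m.astype(np.uint8),cv2.MORPH_OPEN,np.ones((3,3))),0,2)[0]:
    if cv2.contourArea(c)>150:
        w=np.array([ray(d,q[0],.010)[:2] for q in c],np.float32)*1000
        e=cv2.fitEllipse(w); print('medal',np.round(e[0],1),np.round(e[1],1),'px',cv2.boundingRect(c))
E
python3 med.py w6.png; python3 go.py 455,-350,220,91.8; python3 - <<'E'
from h import *
d=shot('top','t2.png');b=d['color'];hsv=cv2.cvtColor(b,cv2.COLOR_BGR2HSV);H,S,V=[hsv[...,i].astype(int) for i in range(3)]
for t in blobs(roi((S>15)&(S<80)&(V>120)&(H>15)&(H<35),245,138,380,207),100): print('board',np.round(ray(d,t[1],.067)*1000,1),rect(d,t[0],.067))
E
```

```text
medal [ 808.1 -548. ] [ 64.2 189.6] px (158, 346, 59, 54)
medal [ 812.7 -122.5] [ 65.9 224.2] px (423, 345, 58, 55)
medal [ 629.8 -518. ] [18.6 62.4] px (178, 282, 40, 20)
medal [ 613.  -177.8] [21.1 85.3] px (414, 271, 48, 30)
medal [ 658.4 -353.8] [149.1 199.3] px (250, 261, 140, 92)
medal [ 575.9 -280.7] [21.3 39.5] px (351, 256, 26, 16)
now 24.1 [ 456.2 -349.9  220.8] 91.8 f [-0.4  0.2  1.1] gap 0.699 grip 0.0 q [-38.  19.   3.  74.   0. -39.]
455,-350,220,91.8 | dx 1.2 dy -0.1 dz 0.8 az -0.0
board [626.1 -77.5  67. ] ((626.3935546875, -77.69131469726562), (89.25794982910156, 60.22088623046875), 2.0744433403015137)
board [621.8  12.8  67. ] ((622.2459106445312, 12.091850280761719), (87.95628356933594, 59.9832763671875), 0.027682889252901077)
board [618.3 102.6  67. ] ((618.7998657226562, 102.42693328857422), (88.71623229980469, 59.69334030151367), 2.379218339920044)
board [543.8 -49.8  67. ] ((545.6997680664062, -27.476913452148438), (210.5648651123047, 7.220077037811279), 89.75678253173828)
```

View pics/w6.png

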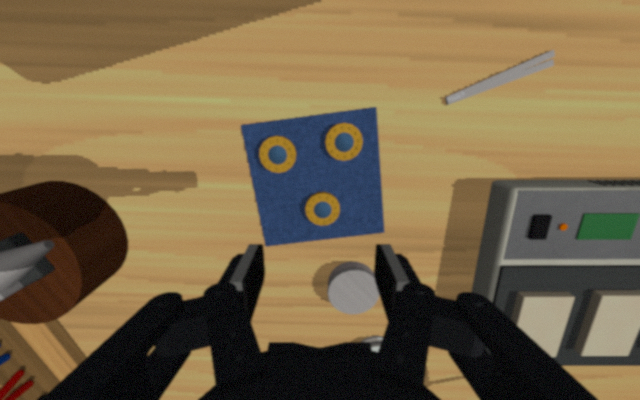

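View pics/t2.png

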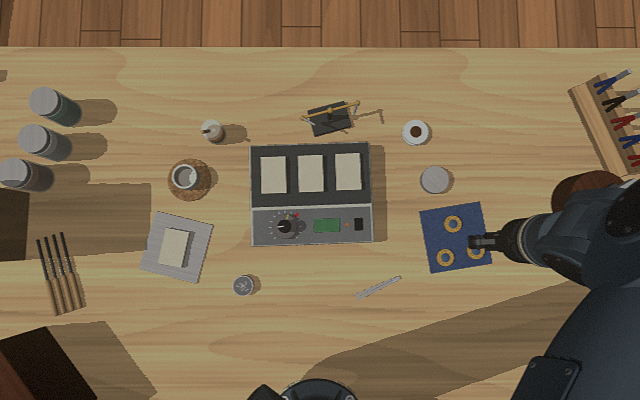

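The views show three boards squarely on the plate, one left in the stack, and the bowl on the trivet. The medallions are at (323,209), (343,142) and (278,154) in the wrist view. My mask caught the gripper as well, so I restrict it.

```bash
sed -i 's/(S>90))/(S>120)\&(V>50)\&(np.arange(400)[:,None]<250))/' med.py; python3 med.py w7.png
```

```text
medal [ 500.7 -345.3] [43.6 44.6] px (303, 191, 36, 34)
medal [ 433.4 -400.9] [43.5 44.3] px (257, 135, 38, 37)
medal [ 416.5 -323.2] [43.3 43.8] px (323, 122, 39, 38)
```

Call:
jog_arm:
  moves:
    - {"dx": -22, "dy": 2, "dz": 40, "ax": 0, "ay": 0, "az": 0, "gripper": 0.7}
    - {"dx": -44.5, "dy": 3, "dz": 85, "ax": 0, "ay": 0, "az": 0, "gripper": 0.7}
    - {"dx": -44.5, "dy": 3, "dz": 130, "ax": 0, "ay": 0, "az": 0, "gripper": 0.7}
    - {"dx": -44.5, "dy": 3, "dz": 170, "ax": 0, "ay": 0, "az": 0, "gripper": 0.7}
    - {"dx": -44.5, "dy": 3, "dz": 170, "ax": 0, "ay": 0, "az": 0, "gripper": 0.7}

```text
time: 24.7
eef_pos: [0.4984, -0.3419, 0.0459]
tcp_rot: [[-0.999, -0.034, -0.008], [-0.034, 0.999, 0.005], [0.007, 0.006, -1.0]]
wrist_force: [-0.4, 0.8, -0.6]
finger_gap: 0.698
grip_force: 0.0
```

Call:
jog_arm:
  moves:
    - {"dx": 0, "dy": 0, "dz": 0, "ax": 0, "ay": 0, "az": 0, "gripper": 0.7}
    - {"dx": 0, "dy": 0, "dz": 0, "ax": 0, "ay": 0, "az": 0, "gripper": 0.7}

```text
time: 24.9
eef_pos: [0.5023, -0.346, 0.0534]
tcp_rot: [[-0.999, -0.033, 0.003], [-0.033, 0.999, -0.002], [-0.003, -0.002, -1.0]]
wrist_force: [-0.3, -0.6, 0.3]
finger_gap: 0.703
grip_force: 0.0
```

```bash
python3 go.py 500.7,-345.3,16.5,91.8;python3 m1.py|tail -7|grep medal
```

```text
now 24.9 [ 502.3 -346.    53.4] 91.9 f [-0.3 -0.6  0.3] gap 0.703 grip 0.0 q [-35.  29.  -8.  54.   0. -36.]
500.7,-345.3,16.5,91.8 | dx 1.5 dy 0.7 dz 36.9 az 0.1
medal [435.2 206.3] [425 205  29   5  83] [ 545.3 -303.5   12. ]
medal [451.7 229.6] [445 228  15   5  45] [ 485.9 -343.2   12. ]
medal [475.1 250.2] [467 242  18  17 177] [ 434.  -400.5   12. ]
medal [425.9 258.5] [425 249   4  18  30] [ 413.9 -275.7   12. ]
medal [444.6 257.2] [436 249  18  17 174] [ 417.  -322.8   12. ]
```

Call:
jog_arm:
  moves:
    - {"dx": 1, "dy": 0.7, "dz": 15, "ax": 0, "ay": 0, "az": 0, "gripper": 0.7}
    - {"dx": 1, "dy": 0.7, "dz": 25, "ax": 0, "ay": 0, "az": 0, "gripper": 0.7}
    - {"dx": 1, "dy": 0.7, "dz": 31, "ax": 0, "ay": 0, "az": 0, "gripper": 0.7}
    - {"dx": 1, "dy": 0.7, "dz": 35, "ax": 0, "ay": 0, "az": 0, "gripper": 0.7}
    - {"dx": 1, "dy": 0.7, "dz": 36, "ax": 0, "ay": 0, "az": 0, "gripper": 0.7}

```text
time: 25.45
eef_pos: [0.4997, -0.3449, 0.0147]
tcp_rot: [[-0.999, -0.032, -0.0], [-0.032, 0.999, 0.0], [0.0, 0.0, -1.0]]
wrist_force: [-0.1, -0.7, 0.2]
finger_gap: 0.701
grip_force: 0.0
```

Call:
jog_arm:
  moves:
    - {"dx": 0, "dy": 0, "dz": 0, "ax": 0, "ay": 0, "az": 0, "gripper": 0.6}
    - {"dx": 0, "dy": 0, "dz": 0, "ax": 0, "ay": 0, "az": 0, "gripper": 0.5}
    - {"dx": 0, "dy": 0, "dz": 0, "ax": 0, "ay": 0, "az": 0, "gripper": 0.3}
    - {"dx": 0, "dy": 0, "dz": 0, "ax": 0, "ay": 0, "az": 0, "gripper": 0.2}
    - {"dx": 0, "dy": 0, "dz": 0, "ax": 0, "ay": 0, "az": 0, "gripper": 0.2}

```text
time: 25.95
eef_pos: [0.5, -0.3451, 0.0156]
tcp_rot: [[-0.999, -0.032, 0.001], [-0.032, 0.999, -0.001], [-0.001, -0.001, -1.0]]
wrist_force: [-1.4, 1.4, 5.5]
finger_gap: 0.484
grip_force: 60.4
```

Call:
jog_arm:
  moves:
    - {"dx": 0, "dy": 0, "dz": -5, "ax": 0, "ay": 0, "az": 0, "gripper": 0.2}
    - {"dx": 0, "dy": 0, "dz": -40, "ax": 0, "ay": 0, "az": 0, "gripper": 0.2}
    - {"dx": 0, "dy": 0, "dz": -80, "ax": 0, "ay": 0, "az": 0, "gripper": 0.2}
    - {"dx": 0, "dy": 0, "dz": -110, "ax": 0, "ay": 0, "az": 0, "gripper": 0.2}
    - {"dx": 0, "dy": 0, "dz": -110, "ax": 0, "ay": 0, "az": 0, "gripper": 0.2}

```text
time: 26.45
eef_pos: [0.5017, -0.3463, 0.1297]
tcp_rot: [[-0.999, -0.032, 0.006], [-0.032, 0.999, -0.004], [-0.006, -0.004, -1.0]]
wrist_force: [0.2, 0.5, -1.6]
finger_gap: 0.482
grip_force: 60.8
```

```bash
python3 go.py 625,-77.5,120,91.8 625,-77.5,85,91.8
```

```text
now 26.45 [ 501.7 -346.3  129.7] 91.8 f [ 0.2  0.5 -1.6] gap 0.482 grip 60.8 q [-35.  25.  -2.  63.   0. -36.]
625,-77.5,120,91.8 | dx -65.9 dy 132.4 dz 4.9 az 0.0
625,-77.5,120,91.8 | dx -65.9 dy 132.4 dz 4.9 az 0.0
625,-77.5,85,91.8 | dx 0.0 dy 0.0 dz 35.0 az -0.0
```

Call:
jog_arm:
  moves:
    - {"dx": -20, "dy": 40, "dz": 0, "ax": 0, "ay": 0, "az": 0, "gripper": 0.2}
    - {"dx": -40, "dy": 80, "dz": 0, "ax": 0, "ay": 0, "az": 0, "gripper": 0.2}
    - {"dx": -61, "dy": 122, "dz": 0, "ax": 0, "ay": 0, "az": 0, "gripper": 0.2}
    - {"dx": -81, "dy": 163, "dz": 0, "ax": 0, "ay": 0, "az": 0, "gripper": 0.2}
    - {"dx": -100, "dy": 200, "dz": 0, "ax": 0, "ay": 0, "az": 0, "gripper": 0.2}

```text
time: 26.95
eef_pos: [0.5935, -0.1397, 0.1242]
tcp_rot: [[-0.999, -0.032, -0.001], [-0.032, 0.999, 0.0], [0.001, 0.0, -1.0]]
wrist_force: [-0.1, -1.2, -1.1]
finger_gap: 0.484
grip_force: 60.9
```

Call:
jog_arm:
  moves:
    - {"dx": -16, "dy": 33, "dz": 5, "ax": 0, "ay": 0, "az": 0, "gripper": 0.2}
    - {"dx": -32, "dy": 64, "dz": 15, "ax": 0, "ay": 0, "az": 0, "gripper": 0.2}
    - {"dx": -32, "dy": 64, "dz": 28, "ax": 0, "ay": 0, "az": 0, "gripper": 0.2}
    - {"dx": -32, "dy": 64, "dz": 35, "ax": 0, "ay": 0, "az": 0, "gripper": 0.2}
    - {"dx": -32, "dy": 64, "dz": 35, "ax": 0, "ay": 0, "az": 0, "gripper": 0.2}

```text
time: 27.45
eef_pos: [0.6218, -0.0773, 0.0882]
tcp_rot: [[-1.0, -0.031, -0.003], [-0.031, 1.0, 0.0], [0.003, 0.0, -1.0]]
wrist_force: [-0.8, -0.4, 0.4]
finger_gap: 0.482
grip_force: 60.9
```

```bash
python3 go.py 625,-77.5,79.6,91.8
```

```text
now 27.45 [621.8 -77.3  88.2] 91.8 f [-0.8 -0.4  0.4] gap 0.482 grip 60.9 q [-7. 29. -2. 60. -0. -9.]
625,-77.5,79.6,91.8 | dx -3.2 dy -0.3 dz 8.6 az -0.0
```

Call:
jog_arm:
  moves:
    - {"dx": -1, "dy": 0, "dz": 4, "ax": 0, "ay": 0, "az": 0, "gripper": 0.2}
    - {"dx": -1, "dy": 0, "dz": 7, "ax": 0, "ay": 0, "az": 0, "gripper": 0.2}
    - {"dx": -1, "dy": 0, "dz": 8, "ax": 0, "ay": 0, "az": 0, "gripper": 0.2}
    - {"dx": -1, "dy": 0, "dz": 8, "ax": 0, "ay": 0, "az": 0, "gripper": 0.2}

```text
time: 27.85
eef_pos: [0.6241, -0.0773, 0.0819]
tcp_rot: [[-1.0, -0.031, 0.0], [-0.031, 1.0, 0.0], [-0.0, 0.0, -1.0]]
wrist_force: [-0.5, 0.6, -0.5]
finger_gap: 0.48
grip_force: 60.9
```

Call:
jog_arm:
  moves:
    - {"dx": 0, "dy": 0, "dz": 0.5, "ax": 0, "ay": 0, "az": 0, "gripper": 0.2}
    - {"dx": 0, "dy": 0, "dz": 1, "ax": 0, "ay": 0, "az": 0, "gripper": 0.2}
    - {"dx": 0, "dy": 0, "dz": 1, "ax": 0, "ay": 0, "az": 0, "gripper": 0.2}

```text
time: 28.15
eef_pos: [0.6243, -0.0768, 0.0809]
tcp_rot: [[-0.999, -0.032, 0.0], [-0.032, 0.999, 0.0], [-0.0, 0.0, -1.0]]
wrist_force: [-0.1, 0.2, -0.6]
finger_gap: 0.479
grip_force: 60.9
```

Call:
jog_arm:
  moves:
    - {"dx": 0, "dy": 0, "dz": 0.5, "ax": 0, "ay": 0, "az": 0, "gripper": 0.2}
    - {"dx": 0, "dy": 0, "dz": 1, "ax": 0, "ay": 0, "az": 0, "gripper": 0.2}
    - {"dx": 0, "dy": 0, "dz": 1.5, "ax": 0, "ay": 0, "az": 0, "gripper": 0.2}
    - {"dx": 0, "dy": 0, "dz": 1.5, "ax": 0, "ay": 0, "az": 0, "gripper": 0.2}

```text
time: 28.55
eef_pos: [0.6243, -0.0767, 0.0797]
tcp_rot: [[-0.999, -0.032, 0.0], [-0.032, 0.999, 0.0], [-0.0, 0.0, -1.0]]
wrist_force: [-0.5, 0.3, 4.0]
finger_gap: 0.48
grip_force: 61.4
```

Call:
jog_arm:
  moves:
    - {"dx": 0, "dy": 0, "dz": 0, "ax": 0, "ay": 0, "az": 0, "gripper": 0.55}
    - {"dx": 0, "dy": 0, "dz": 0, "ax": 0, "ay": 0, "az": 0, "gripper": 0.6}
    - {"dx": 0, "dy": 0, "dz": -3, "ax": 0, "ay": 0, "az": 0, "gripper": 0.65}
    - {"dx": 0, "dy": 0, "dz": -25, "ax": 0, "ay": 0, "az": 0, "gripper": 0.7}
    - {"dx": 0, "dy": 0, "dz": -60, "ax": 0, "ay": 0, "az": 0, "gripper": 0.7}

```text
time: 29.05
eef_pos: [0.6228, -0.0766, 0.138]
tcp_rot: [[-0.999, -0.032, -0.004], [-0.032, 0.999, 0.001], [0.004, 0.001, -1.0]]
wrist_force: [0.1, 0.7, -0.3]
finger_gap: 0.7
grip_force: 0.0
```

```bash
python3 go.py 455,-350,220,91.8
```

```text
now 29.05 [622.8 -76.6 138. ] 91.8 f [ 0.1  0.7 -0.3] gap 0.7 grip 0.0 q [-7. 27.  3. 66.  0. -9.]
455,-350,220,91.8 | dx 88.2 dy -133.9 dz -41.0 az 0.0
455,-350,220,91.8 | dx 88.2 dy -134.0 dz -41.0 az 0.0
```

Call:
jog_arm:
  moves:
    - {"dx": 22, "dy": -34, "dz": -12, "ax": 0, "ay": 0, "az": 0, "gripper": 0.7}
    - {"dx": 44, "dy": -67, "dz": -24, "ax": 0, "ay": 0, "az": 0, "gripper": 0.7}
    - {"dx": 66, "dy": -100, "dz": -36, "ax": 0, "ay": 0, "az": 0, "gripper": 0.7}
    - {"dx": 88, "dy": -134, "dz": -41, "ax": 0, "ay": 0, "az": 0, "gripper": 0.7}

```text
time: 29.45
eef_pos: [0.5402, -0.2146, 0.1817]
tcp_rot: [[-0.999, -0.032, 0.002], [-0.032, 0.999, -0.001], [-0.002, -0.001, -1.0]]
wrist_force: [1.4, -0.8, 0.3]
finger_gap: 0.696
grip_force: 0.0
```

Call:
jog_arm:
  moves:
    - {"dx": 22, "dy": -34, "dz": -12, "ax": 0, "ay": 0, "az": 0, "gripper": 0.7}
    - {"dx": 44, "dy": -67, "dz": -24, "ax": 0, "ay": 0, "az": 0, "gripper": 0.7}
    - {"dx": 66, "dy": -100, "dz": -36, "ax": 0, "ay": 0, "az": 0, "gripper": 0.7}
    - {"dx": 88, "dy": -134, "dz": -41, "ax": 0, "ay": 0, "az": 0, "gripper": 0.7}
    - {"dx": 88, "dy": -134, "dz": -41, "ax": 0, "ay": 0, "az": 0, "gripper": 0.7}

```text
time: 29.95
eef_pos: [0.4549, -0.3541, 0.2224]
tcp_rot: [[-1.0, -0.027, 0.001], [-0.027, 1.0, -0.002], [-0.001, -0.002, -1.0]]
wrist_force: [0.0, -1.2, 0.1]
finger_gap: 0.699
grip_force: 0.0
```

Call:
jog_arm:
  moves:
    - {"dx": 0, "dy": 0, "dz": 0, "ax": 0, "ay": 0, "az": 0, "gripper": 0.7}

```text
time: 30.05
eef_pos: [0.4563, -0.351, 0.2215]
tcp_rot: [[-1.0, -0.03, 0.0], [-0.03, 1.0, 0.0], [-0.0, 0.0, -1.0]]
wrist_force: [0.1, 0.2, -0.4]
finger_gap: 0.701
grip_force: 0.0
```

```bash
python3 med.py w8.png; python3 go.py 433.4,-400.9,55,91.8; python3 - <<'E'
from h import *
d=shot('top');b=d['color'];hsv=cv2.cvtColor(b,cv2.COLOR_BGR2HSV);H,S,V=[hsv[...,i].astype(int) for i in range(3)]
for t in blobs(roi((H>15)&(H<30)&(S>90)&(V>90),250,140,375,205),10): print('placed',t[2][4],np.round(ray(d,t[1],.076)*1000,1))
E
```

```text
medal [ 433.6 -400.7] [43.4 44.2] px (259, 135, 38, 37)
medal [ 416.6 -322.9] [43.3 43.8] px (325, 122, 38, 38)
now 30.1 [ 456.7 -350.2  221.3] 91.8 f [ 0.8  0.3 -0.3] gap 0.701 grip 0.0 q [-37.  19.   3.  74.   0. -39.]
433.4,-400.9,55,91.8 | dx 24.9 dy -49.9 dz 166.3 az -0.0
placed 611 [676.5 -20.3  76. ]
placed 186 [625.4 -77.3  76. ]
```

Medallion 1 is centred on its board and the other two have not moved. Now the second.

Call:
jog_arm:
  moves:
    - {"dx": 25, "dy": -25, "dz": 40, "ax": 0, "ay": 0, "az": 0, "gripper": 0.7}
    - {"dx": 25, "dy": -50, "dz": 80, "ax": 0, "ay": 0, "az": 0, "gripper": 0.7}
    - {"dx": 25, "dy": -50, "dz": 120, "ax": 0, "ay": 0, "az": 0, "gripper": 0.7}
    - {"dx": 25, "dy": -50, "dz": 155, "ax": 0, "ay": 0, "az": 0, "gripper": 0.7}
    - {"dx": 25, "dy": -50, "dz": 170, "ax": 0, "ay": 0, "az": 0, "gripper": 0.7}

```text
time: 30.65
eef_pos: [0.4326, -0.3985, 0.0475]
tcp_rot: [[-0.999, -0.033, -0.004], [-0.033, 0.999, 0.004], [0.004, 0.004, -1.0]]
wrist_force: [0.0, -0.7, 0.3]
finger_gap: 0.699
grip_force: 0.0
```

Call:
jog_arm:
  moves:
    - {"dx": 0, "dy": 0, "dz": 0, "ax": 0, "ay": 0, "az": 0, "gripper": 0.7}
    - {"dx": 0, "dy": 0, "dz": 0, "ax": 0, "ay": 0, "az": 0, "gripper": 0.7}

```text
time: 30.85
eef_pos: [0.4342, -0.4003, 0.0516]
tcp_rot: [[-0.999, -0.033, -0.0], [-0.033, 0.999, 0.0], [0.0, 0.0, -1.0]]
wrist_force: [0.2, -0.4, -0.1]
finger_gap: 0.702
grip_force: 0.0
```

```bash
python3 go.py 433.5,-400.8,16,91.8
```

```text
now 30.85 [ 434.2 -400.3   51.6] 91.9 f [ 0.2 -0.4 -0.1] gap 0.702 grip 0.0 q [-43.  27. -10.  53.   0. -45.]
433.5,-400.8,16,91.8 | dx 0.7 dy -0.5 dz 35.6 az 0.1
```

Call:
jog_arm:
  moves:
    - {"dx": 1, "dy": -0.5, "dz": 15, "ax": 0, "ay": 0, "az": 0, "gripper": 0.7}
    - {"dx": 1, "dy": -0.5, "dz": 25, "ax": 0, "ay": 0, "az": 0, "gripper": 0.7}
    - {"dx": 1, "dy": -0.5, "dz": 31, "ax": 0, "ay": 0, "az": 0, "gripper": 0.7}
    - {"dx": 1, "dy": -0.5, "dz": 34, "ax": 0, "ay": 0, "az": 0, "gripper": 0.7}
    - {"dx": 1, "dy": -0.5, "dz": 36, "ax": 0, "ay": 0, "az": 0, "gripper": 0.7}

```text
time: 31.35
eef_pos: [0.4327, -0.4016, 0.0155]
tcp_rot: [[-0.999, -0.032, 0.0], [-0.032, 0.999, -0.0], [-0.0, -0.0, -1.0]]
wrist_force: [0.6, -0.5, 0.8]
finger_gap: 0.703
grip_force: 0.0
```

Call:
jog_arm:
  moves:
    - {"dx": 0, "dy": 0, "dz": 0, "ax": 0, "ay": 0, "az": 0, "gripper": 0.6}
    - {"dx": 0, "dy": 0, "dz": 0, "ax": 0, "ay": 0, "az": 0, "gripper": 0.5}
    - {"dx": 0, "dy": 0, "dz": 0, "ax": 0, "ay": 0, "az": 0, "gripper": 0.3}
    - {"dx": 0, "dy": 0, "dz": 0, "ax": 0, "ay": 0, "az": 0, "gripper": 0.2}
    - {"dx": 0, "dy": 0, "dz": 0, "ax": 0, "ay": 0, "az": 0, "gripper": 0.2}

```text
time: 31.85
eef_pos: [0.4326, -0.4017, 0.0161]
tcp_rot: [[-0.999, -0.032, 0.001], [-0.032, 0.999, -0.0], [-0.001, -0.0, -1.0]]
wrist_force: [-1.1, 1.1, 5.3]
finger_gap: 0.481
grip_force: 59.8
```

Call:
jog_arm:
  moves:
    - {"dx": 0, "dy": 0, "dz": -5, "ax": 0, "ay": 0, "az": 0, "gripper": 0.2}
    - {"dx": 0, "dy": 0, "dz": -40, "ax": 0, "ay": 0, "az": 0, "gripper": 0.2}
    - {"dx": 0, "dy": 0, "dz": -80, "ax": 0, "ay": 0, "az": 0, "gripper": 0.2}
    - {"dx": 0, "dy": 0, "dz": -110, "ax": 0, "ay": 0, "az": 0, "gripper": 0.2}
    - {"dx": 0, "dy": 0, "dz": -110, "ax": 0, "ay": 0, "az": 0, "gripper": 0.2}

```text
time: 32.35
eef_pos: [0.4343, -0.4033, 0.1302]
tcp_rot: [[-0.999, -0.032, 0.006], [-0.032, 0.999, -0.005], [-0.005, -0.005, -1.0]]
wrist_force: [0.4, -0.3, -0.9]
finger_gap: 0.481
grip_force: 60.8
```

```bash
python3 go.py 622,12.7,125,91.8
```

```text
now 32.35 [ 434.3 -403.3  130.2] 91.8 f [ 0.4 -0.3 -0.9] gap 0.481 grip 60.8 q [-43.  23.  -4.  62.   0. -45.]
622,12.7,125,91.8 | dx -100.4 dy 204.9 dz 2.6 az 0.0
622,12.7,125,91.8 | dx -100.4 dy 204.9 dz 2.6 az 0.0
```

Call:
jog_arm:
  moves:
    - {"dx": -20, "dy": 41, "dz": 0, "ax": 0, "ay": 0, "az": 0, "gripper": 0.2}
    - {"dx": -40, "dy": 82, "dz": 0, "ax": 0, "ay": 0, "az": 0, "gripper": 0.2}
    - {"dx": -60, "dy": 123, "dz": 0, "ax": 0, "ay": 0, "az": 0, "gripper": 0.2}
    - {"dx": -80, "dy": 164, "dz": 0, "ax": 0, "ay": 0, "az": 0, "gripper": 0.2}
    - {"dx": -100, "dy": 205, "dz": 0, "ax": 0, "ay": 0, "az": 0, "gripper": 0.2}

```text
time: 32.85
eef_pos: [0.526, -0.1917, 0.1249]
tcp_rot: [[-1.0, -0.031, -0.001], [-0.031, 1.0, 0.0], [0.001, 0.0, -1.0]]
wrist_force: [0.4, -0.3, -1.5]
finger_gap: 0.48
grip_force: 60.9
```

Call:
jog_arm:
  moves:
    - {"dx": -20, "dy": 41, "dz": 0, "ax": 0, "ay": 0, "az": 0, "gripper": 0.2}
    - {"dx": -40, "dy": 82, "dz": 0, "ax": 0, "ay": 0, "az": 0, "gripper": 0.2}
    - {"dx": -60, "dy": 123, "dz": 0, "ax": 0, "ay": 0, "az": 0, "gripper": 0.2}
    - {"dx": -80, "dy": 164, "dz": 0, "ax": 0, "ay": 0, "az": 0, "gripper": 0.2}
    - {"dx": -100, "dy": 204, "dz": 0, "ax": 0, "ay": 0, "az": 0, "gripper": 0.2}

```text
time: 33.35
eef_pos: [0.6195, 0.0155, 0.1248]
tcp_rot: [[-0.999, -0.032, -0.001], [-0.032, 0.999, 0.0], [0.001, 0.0, -1.0]]
wrist_force: [1.4, -0.1, -0.2]
finger_gap: 0.479
grip_force: 60.9
```

Call:
jog_arm:
  moves:
    - {"dx": 0, "dy": 0, "dz": 15, "ax": 0, "ay": 0, "az": 0, "gripper": 0.2}
    - {"dx": 0, "dy": 0, "dz": 28, "ax": 0, "ay": 0, "az": 0, "gripper": 0.2}
    - {"dx": 0, "dy": 0, "dz": 36, "ax": 0, "ay": 0, "az": 0, "gripper": 0.2}
    - {"dx": 0, "dy": 0, "dz": 36, "ax": 0, "ay": 0, "az": 0, "gripper": 0.2}
    - {"dx": 0, "dy": 0, "dz": 36, "ax": 0, "ay": 0, "az": 0, "gripper": 0.2}

```text
time: 33.85
eef_pos: [0.619, 0.0126, 0.0893]
tcp_rot: [[-1.0, -0.03, -0.0], [-0.03, 1.0, 0.0], [0.0, 0.0, -1.0]]
wrist_force: [0.3, 0.4, 0.8]
finger_gap: 0.484
grip_force: 60.9
```

```bash
python3 go.py 621,12.7,80,91.8
```

```text
now 33.85 [619.   12.6  89.3] 91.7 f [0.3 0.4 0.8] gap 0.484 grip 60.9 q [ 1. 28. -3. 59.  0. -1.]
621,12.7,80,91.8 | dx -2.0 dy 0.0 dz 9.3 az -0.1
```

Call:
jog_arm:
  moves:
    - {"dx": -2, "dy": 0, "dz": 5, "ax": 0, "ay": 0, "az": 0, "gripper": 0.2}
    - {"dx": -2, "dy": 0, "dz": 8, "ax": 0, "ay": 0, "az": 0, "gripper": 0.2}
    - {"dx": -2, "dy": 0, "dz": 8.5, "ax": 0, "ay": 0, "az": 0, "gripper": 0.2}
    - {"dx": -2, "dy": 0, "dz": 8.5, "ax": 0, "ay": 0, "az": 0, "gripper": 0.2}

```text
time: 34.25
eef_pos: [0.6213, 0.0136, 0.0808]
tcp_rot: [[-0.999, -0.032, -0.0], [-0.032, 0.999, 0.0], [0.0, 0.0, -1.0]]
wrist_force: [-0.5, -0.3, 0.8]
finger_gap: 0.478
grip_force: 60.9
```

Call:
jog_arm:
  moves:
    - {"dx": 0, "dy": 0, "dz": 0.5, "ax": 0, "ay": 0, "az": 0, "gripper": 0.2}
    - {"dx": 0, "dy": 0, "dz": 1, "ax": 0, "ay": 0, "az": 0, "gripper": 0.2}
    - {"dx": 0, "dy": 0, "dz": 1, "ax": 0, "ay": 0, "az": 0, "gripper": 0.2}

```text
time: 34.55
eef_pos: [0.6214, 0.0137, 0.0802]
tcp_rot: [[-0.999, -0.032, 0.0], [-0.032, 0.999, 0.0], [-0.0, 0.0, -1.0]]
wrist_force: [-0.8, -0.6, 2.4]
finger_gap: 0.481
grip_force: 61.2
```

Touching. Release, and return for the third.

Call:
jog_arm:
  moves:
    - {"dx": 0, "dy": 0, "dz": 0, "ax": 0, "ay": 0, "az": 0, "gripper": 0.55}
    - {"dx": 0, "dy": 0, "dz": 0, "ax": 0, "ay": 0, "az": 0, "gripper": 0.6}
    - {"dx": 0, "dy": 0, "dz": -3, "ax": 0, "ay": 0, "az": 0, "gripper": 0.65}
    - {"dx": 0, "dy": 0, "dz": -25, "ax": 0, "ay": 0, "az": 0, "gripper": 0.7}
    - {"dx": 0, "dy": 0, "dz": -60, "ax": 0, "ay": 0, "az": 0, "gripper": 0.7}

```text
time: 35.05
eef_pos: [0.6199, 0.0136, 0.1386]
tcp_rot: [[-0.999, -0.032, -0.004], [-0.032, 0.999, 0.0], [0.004, 0.0, -1.0]]
wrist_force: [-0.0, 0.6, 0.2]
finger_gap: 0.704
grip_force: 0.0
```

Call:
jog_arm:
  moves:
    - {"dx": 20, "dy": -44, "dz": -12, "ax": 0, "ay": 0, "az": 0, "gripper": 0.7}
    - {"dx": 40, "dy": -88, "dz": -24, "ax": 0, "ay": 0, "az": 0, "gripper": 0.7}
    - {"dx": 60, "dy": -132, "dz": -36, "ax": 0, "ay": 0, "az": 0, "gripper": 0.7}
    - {"dx": 80, "dy": -170, "dz": -41, "ax": 0, "ay": 0, "az": 0, "gripper": 0.7}

```text
time: 35.45
eef_pos: [0.5464, -0.1607, 0.1823]
tcp_rot: [[-0.999, -0.032, 0.002], [-0.032, 0.999, -0.001], [-0.002, -0.001, -1.0]]
wrist_force: [0.8, 0.0, -0.5]
finger_gap: 0.696
grip_force: 0.0
```

Call:
jog_arm:
  moves:
    - {"dx": 20, "dy": -44, "dz": -12, "ax": 0, "ay": 0, "az": 0, "gripper": 0.7}
    - {"dx": 40, "dy": -88, "dz": -24, "ax": 0, "ay": 0, "az": 0, "gripper": 0.7}
    - {"dx": 60, "dy": -132, "dz": -36, "ax": 0, "ay": 0, "az": 0, "gripper": 0.7}
    - {"dx": 98, "dy": -165, "dz": -41, "ax": 0, "ay": 0, "az": 0, "gripper": 0.7}
    - {"dx": 98, "dy": -165, "dz": -41, "ax": 0, "ay": 0, "az": 0, "gripper": 0.7}

```text
time: 35.95
eef_pos: [0.4508, -0.3307, 0.2229]
tcp_rot: [[-1.0, -0.026, -0.0], [-0.026, 1.0, -0.002], [0.0, -0.002, -1.0]]
wrist_force: [0.0, 0.1, 0.3]
finger_gap: 0.702
grip_force: 0.0
```

Call:
jog_arm:
  moves:
    - {"dx": 0, "dy": 0, "dz": 0, "ax": 0, "ay": 0, "az": 0, "gripper": 0.7}

```text
time: 36.05
eef_pos: [0.4533, -0.3278, 0.2222]
tcp_rot: [[-1.0, -0.029, 0.001], [-0.029, 1.0, 0.0], [-0.001, -0.0, -1.0]]
wrist_force: [0.3, 0.4, -0.4]
finger_gap: 0.7
grip_force: 0.0
```

```bash
python3 med.py w9.png; python3 go.py 416.6,-323,50,91.8; cat > placed.py <<'E'
from h import *
d=shot('top');b=d['color'];hsv=cv2.cvtColor(b,cv2.COLOR_BGR2HSV);H,S,V=[hsv[...,i].astype(int) for i in range(3)]
for t in blobs(roi((H>15)&(H<30)&(S>90)&(V>90),250,140,375,205),10): print('placed',t[2][4],np.round(ray(d,t[1],.076)*1000,1))
E
python3 placed.py
```

```text
medal [ 416.7 -323. ] [43.3 43.7] px (305, 124, 38, 38)
now 36.1 [ 454. -327.  222.] 91.8 f [ 1.  -0.2  0.8] gap 0.7 grip 0.0 q [-36.  18.   1.  74.   0. -38.]
416.6,-323,50,91.8 | dx 37.2 dy 5.1 dz 172.0 az -0.0
placed 620 [676.3 -20.7  76. ]
placed 184 [625.3 -77.1  76. ]
placed 181 [622.4  12.8  76. ]
```

Call:
jog_arm:
  moves:
    - {"dx": 20, "dy": 5, "dz": 40, "ax": 0, "ay": 0, "az": 0, "gripper": 0.7}
    - {"dx": 37, "dy": 5, "dz": 80, "ax": 0, "ay": 0, "az": 0, "gripper": 0.7}
    - {"dx": 37, "dy": 5, "dz": 120, "ax": 0, "ay": 0, "az": 0, "gripper": 0.7}
    - {"dx": 37, "dy": 5, "dz": 155, "ax": 0, "ay": 0, "az": 0, "gripper": 0.7}
    - {"dx": 37, "dy": 5, "dz": 170, "ax": 0, "ay": 0, "az": 0, "gripper": 0.7}

```text
time: 36.65
eef_pos: [0.4163, -0.3205, 0.0486]
tcp_rot: [[-0.999, -0.034, -0.003], [-0.034, 0.999, 0.003], [0.003, 0.003, -1.0]]
wrist_force: [-0.0, -0.3, 0.9]
finger_gap: 0.699
grip_force: 0.0
```

Call:
jog_arm:
  moves:
    - {"dx": 0, "dy": 0, "dz": 0, "ax": 0, "ay": 0, "az": 0, "gripper": 0.7}
    - {"dx": 0, "dy": 0, "dz": 0, "ax": 0, "ay": 0, "az": 0, "gripper": 0.7}

```text
time: 36.85
eef_pos: [0.4178, -0.3223, 0.052]
tcp_rot: [[-0.999, -0.034, -0.0], [-0.034, 0.999, 0.0], [0.0, 0.0, -1.0]]
wrist_force: [0.8, -0.9, 1.0]
finger_gap: 0.698
grip_force: 0.0
```

```bash
python3 go.py 416.7,-323,16,91.8
```

```text
now 36.85 [ 417.8 -322.3   52. ] 91.9 f [ 0.8 -0.9  1. ] gap 0.698 grip 0.0 q [-38.  22. -19.  49.   0. -40.]
416.7,-323,16,91.8 | dx 1.1 dy -0.7 dz 36.0 az 0.1
```

Call:
jog_arm:
  moves:
    - {"dx": 1, "dy": -0.5, "dz": 15, "ax": 0, "ay": 0, "az": 0, "gripper": 0.7}
    - {"dx": 1, "dy": -0.5, "dz": 25, "ax": 0, "ay": 0, "az": 0, "gripper": 0.7}
    - {"dx": 1, "dy": -0.5, "dz": 31, "ax": 0, "ay": 0, "az": 0, "gripper": 0.7}
    - {"dx": 1, "dy": -0.5, "dz": 34, "ax": 0, "ay": 0, "az": 0, "gripper": 0.7}
    - {"dx": 1, "dy": -0.5, "dz": 36, "ax": 0, "ay": 0, "az": 0, "gripper": 0.7}

```text
time: 37.35
eef_pos: [0.4162, -0.3236, 0.0159]
tcp_rot: [[-0.999, -0.032, 0.0], [-0.032, 0.999, -0.0], [-0.0, -0.0, -1.0]]
wrist_force: [-0.6, 0.5, -0.3]
finger_gap: 0.699
grip_force: 0.0
```

Call:
jog_arm:
  moves:
    - {"dx": 0, "dy": 0, "dz": 0, "ax": 0, "ay": 0, "az": 0, "gripper": 0.6}
    - {"dx": 0, "dy": 0, "dz": 0, "ax": 0, "ay": 0, "az": 0, "gripper": 0.5}
    - {"dx": 0, "dy": 0, "dz": 0, "ax": 0, "ay": 0, "az": 0, "gripper": 0.3}
    - {"dx": 0, "dy": 0, "dz": 0, "ax": 0, "ay": 0, "az": 0, "gripper": 0.2}
    - {"dx": 0, "dy": 0, "dz": 0, "ax": 0, "ay": 0, "az": 0, "gripper": 0.2}

```text
time: 37.85
eef_pos: [0.4161, -0.3236, 0.0166]
tcp_rot: [[-0.999, -0.032, 0.001], [-0.032, 0.999, -0.0], [-0.001, -0.0, -1.0]]
wrist_force: [-1.3, 1.5, 6.5]
finger_gap: 0.485
grip_force: 59.7
```

Call:
jog_arm:
  moves:
    - {"dx": 0, "dy": 0, "dz": -5, "ax": 0, "ay": 0, "az": 0, "gripper": 0.2}
    - {"dx": 0, "dy": 0, "dz": -40, "ax": 0, "ay": 0, "az": 0, "gripper": 0.2}
    - {"dx": 0, "dy": 0, "dz": -80, "ax": 0, "ay": 0, "az": 0, "gripper": 0.2}
    - {"dx": 0, "dy": 0, "dz": -115, "ax": 0, "ay": 0, "az": 0, "gripper": 0.2}
    - {"dx": 0, "dy": 0, "dz": -115, "ax": 0, "ay": 0, "az": 0, "gripper": 0.2}

```text
time: 38.35
eef_pos: [0.4181, -0.3252, 0.1358]
tcp_rot: [[-0.999, -0.032, 0.006], [-0.032, 0.999, -0.005], [-0.006, -0.005, -1.0]]
wrist_force: [0.6, 0.4, -0.3]
finger_gap: 0.484
grip_force: 60.8
```

```bash
python3 go.py 617.5,102.5,130,91.8
```

```text
now 38.35 [ 418.1 -325.2  135.8] 91.8 f [ 0.6  0.4 -0.3] gap 0.484 grip 60.8 q [-38.  17. -12.  60.   0. -40.]
617.5,102.5,130,91.8 | dx -106.4 dy 210.6 dz 2.9 az 0.0
617.5,102.5,130,91.8 | dx -106.4 dy 210.6 dz 2.9 az 0.0
```

Call:
jog_arm:
  moves:
    - {"dx": -21, "dy": 42, "dz": 0, "ax": 0, "ay": 0, "az": 0, "gripper": 0.2}
    - {"dx": -43, "dy": 84, "dz": 0, "ax": 0, "ay": 0, "az": 0, "gripper": 0.2}
    - {"dx": -64, "dy": 126, "dz": 0, "ax": 0, "ay": 0, "az": 0, "gripper": 0.2}
    - {"dx": -85, "dy": 168, "dz": 0, "ax": 0, "ay": 0, "az": 0, "gripper": 0.2}
    - {"dx": -106, "dy": 210, "dz": 0, "ax": 0, "ay": 0, "az": 0, "gripper": 0.2}

```text
time: 38.85
eef_pos: [0.5155, -0.1085, 0.1306]
tcp_rot: [[-1.0, -0.031, -0.0], [-0.031, 1.0, 0.0], [0.0, 0.0, -1.0]]
wrist_force: [1.2, -0.7, -0.6]
finger_gap: 0.478
grip_force: 60.9
```

Call:
jog_arm:
  moves:
    - {"dx": -21, "dy": 42, "dz": 0, "ax": 0, "ay": 0, "az": 0, "gripper": 0.2}
    - {"dx": -43, "dy": 84, "dz": 0, "ax": 0, "ay": 0, "az": 0, "gripper": 0.2}
    - {"dx": -64, "dy": 126, "dz": 0, "ax": 0, "ay": 0, "az": 0, "gripper": 0.2}
    - {"dx": -85, "dy": 168, "dz": 0, "ax": 0, "ay": 0, "az": 0, "gripper": 0.2}
    - {"dx": -106, "dy": 209, "dz": 0, "ax": 0, "ay": 0, "az": 0, "gripper": 0.2}

```text
time: 39.35
eef_pos: [0.6148, 0.104, 0.1304]
tcp_rot: [[-0.999, -0.032, -0.001], [-0.032, 0.999, -0.0], [0.001, -0.0, -1.0]]
wrist_force: [-0.1, -0.4, -0.6]
finger_gap: 0.481
grip_force: 60.9
```

Call:
jog_arm:
  moves:
    - {"dx": 0, "dy": 0, "dz": 15, "ax": 0, "ay": 0, "az": 0, "gripper": 0.2}
    - {"dx": 0, "dy": 0, "dz": 30, "ax": 0, "ay": 0, "az": 0, "gripper": 0.2}
    - {"dx": 0, "dy": 0, "dz": 41, "ax": 0, "ay": 0, "az": 0, "gripper": 0.2}
    - {"dx": 0, "dy": 0, "dz": 41, "ax": 0, "ay": 0, "az": 0, "gripper": 0.2}
    - {"dx": 0, "dy": 0, "dz": 41, "ax": 0, "ay": 0, "az": 0, "gripper": 0.2}

```text
time: 39.85
eef_pos: [0.6144, 0.1016, 0.0899]
tcp_rot: [[-1.0, -0.031, -0.0], [-0.031, 1.0, 0.0], [0.0, 0.0, -1.0]]
wrist_force: [-0.0, -0.1, -0.3]
finger_gap: 0.483
grip_force: 60.9
```

```bash
python3 go.py 617.5,102.5,80.5,91.8
```

```text
now 39.85 [614.4 101.6  89.9] 91.8 f [-0.  -0.1 -0.3] gap 0.483 grip 60.9 q [ 9. 28. -2. 60.  0.  8.]
617.5,102.5,80.5,91.8 | dx -3.1 dy 0.8 dz 9.4 az -0.0
```

Call:
jog_arm:
  moves:
    - {"dx": -3, "dy": 0.5, "dz": 5, "ax": 0, "ay": 0, "az": 0, "gripper": 0.2}
    - {"dx": -3, "dy": 0.5, "dz": 8, "ax": 0, "ay": 0, "az": 0, "gripper": 0.2}
    - {"dx": -3, "dy": 0.5, "dz": 8.5, "ax": 0, "ay": 0, "az": 0, "gripper": 0.2}
    - {"dx": -3, "dy": 0.5, "dz": 8.5, "ax": 0, "ay": 0, "az": 0, "gripper": 0.2}

```text
time: 40.25
eef_pos: [0.6175, 0.1025, 0.0814]
tcp_rot: [[-1.0, -0.032, -0.0], [-0.032, 1.0, 0.0], [0.0, 0.0, -1.0]]
wrist_force: [0.2, 0.1, -0.1]
finger_gap: 0.482
grip_force: 60.9
```

Call:
jog_arm:
  moves:
    - {"dx": 0, "dy": 0, "dz": 0.5, "ax": 0, "ay": 0, "az": 0, "gripper": 0.2}
    - {"dx": 0, "dy": 0, "dz": 1, "ax": 0, "ay": 0, "az": 0, "gripper": 0.2}
    - {"dx": 0, "dy": 0, "dz": 1, "ax": 0, "ay": 0, "az": 0, "gripper": 0.2}

```text
time: 40.55
eef_pos: [0.6176, 0.1026, 0.0807]
tcp_rot: [[-0.999, -0.032, 0.0], [-0.032, 0.999, 0.0], [-0.0, 0.0, -1.0]]
wrist_force: [-0.8, 0.0, 2.9]
finger_gap: 0.48
grip_force: 61.3
```

Call:
jog_arm:
  moves:
    - {"dx": 0, "dy": 0, "dz": 0, "ax": 0, "ay": 0, "az": 0, "gripper": 0.55}
    - {"dx": 0, "dy": 0, "dz": 0, "ax": 0, "ay": 0, "az": 0, "gripper": 0.6}
    - {"dx": 0, "dy": 0, "dz": -3, "ax": 0, "ay": 0, "az": 0, "gripper": 0.65}
    - {"dx": 0, "dy": 0, "dz": -35, "ax": 0, "ay": 0, "az": 0, "gripper": 0.65}
    - {"dx": 0, "dy": 0, "dz": -80, "ax": 0, "ay": 0, "az": 0, "gripper": 0.6}

```text
time: 41.05
eef_pos: [0.6159, 0.1024, 0.1591]
tcp_rot: [[-0.999, -0.032, -0.005], [-0.032, 0.999, -0.001], [0.005, -0.001, -1.0]]
wrist_force: [0.4, 0.1, -0.8]
finger_gap: 0.603
grip_force: 0.0
```

```bash
python3 go.py 494,73.5,190,170
```

```text
now 41.05 [615.9 102.4 159.1] 91.8 f [ 0.4  0.1 -0.8] gap 0.603 grip 0.0 q [ 9. 26.  4. 69.  0.  8.]
494,73.5,190,170 | dx 61.4 dy -12.5 dz -15.5 az -39.1
494,73.5,190,170 | dx 55.5 dy 29.0 dz -15.5 az -39.1
```

Call:
jog_arm:
  moves:
    - {"dx": 15, "dy": -3, "dz": -4, "ax": 0, "ay": 0, "az": -8, "gripper": 0.6}
    - {"dx": 30, "dy": -6, "dz": -8, "ax": 0, "ay": 0, "az": -16, "gripper": 0.6}
    - {"dx": 45, "dy": -9, "dz": -12, "ax": 0, "ay": 0, "az": -24, "gripper": 0.6}
    - {"dx": 61, "dy": -12, "dz": -15, "ax": 0, "ay": 0, "az": -32, "gripper": 0.6}
    - {"dx": 61, "dy": -12, "dz": -15, "ax": 0, "ay": 0, "az": -39, "gripper": 0.6}

```text
time: 41.55
eef_pos: [0.5553, 0.0883, 0.1763]
tcp_rot: [[-0.753, -0.658, -0.0], [-0.658, 0.753, 0.0], [-0.0, 0.0, -1.0]]
wrist_force: [0.3, 0.2, -0.2]
finger_gap: 0.6
grip_force: 0.0
```

Call:
jog_arm:
  moves:
    - {"dx": 15, "dy": 8, "dz": -4, "ax": 0, "ay": 0, "az": -8, "gripper": 0.6}
    - {"dx": 30, "dy": 16, "dz": -8, "ax": 0, "ay": 0, "az": -16, "gripper": 0.6}
    - {"dx": 45, "dy": 23, "dz": -12, "ax": 0, "ay": 0, "az": -24, "gripper": 0.6}
    - {"dx": 55, "dy": 29, "dz": -15, "ax": 0, "ay": 0, "az": -32, "gripper": 0.6}
    - {"dx": 55, "dy": 29, "dz": -15, "ax": 0, "ay": 0, "az": -39, "gripper": 0.6}

```text
time: 42.05
eef_pos: [0.4951, 0.0744, 0.1912]
tcp_rot: [[-0.171, -0.985, 0.0], [-0.985, 0.171, 0.0], [-0.0, -0.0, -1.0]]
wrist_force: [0.4, -0.3, -0.4]
finger_gap: 0.599
grip_force: 0.0
```

Call:
jog_arm:
  moves:
    - {"dx": 0, "dy": 0, "dz": 0, "ax": 0, "ay": 0, "az": 0, "gripper": 0.6}
    - {"dx": 0, "dy": 0, "dz": 0, "ax": 0, "ay": 0, "az": 0, "gripper": 0.6}

```text
time: 42.25
eef_pos: [0.4965, 0.0747, 0.1905]
tcp_rot: [[-0.18, -0.984, 0.0], [-0.984, 0.18, 0.0], [-0.0, -0.0, -1.0]]
wrist_force: [-1.5, -0.9, -0.2]
finger_gap: 0.604
grip_force: 0.0
```

```bash
python3 go.py 494,73.5,120,170; python3 placed.py; python3 - <<'E'
from h import *
d=shot('wrist');K=proj(d,[.494,.0735,.09]);print(K)
x,y=K.astype(int);x0,y0=max(x-70,0),max(y-70,0);print(x0,y0)
c=d['color'][y0:y0+140,x0:x0+140];cv2.imwrite('pics/k1.png',cv2.resize(c,None,fx=4,fy=4,interpolation=cv2.INTER_CUBIC))
hsv=cv2.cvtColor(d['color'],cv2.COLOR_BGR2HSV);H,S,V=[hsv[...,i].astype(int) for i in range(3)]
for n,m in [('red',((H<8)|(H>172))&(S>120)&(V>60)),('yel',(H>20)&(H<33)&(S>120)&(V>90)),('white',(S<50)&(V>110)),('black',V<45)]:
    for t in blobs(roi(m,x0,y0,x0+140,y0+140),6): print(n,t[1].round(1),t[2],np.round(ray(d,t[1],{'red':.05,'yel':.064}.get(n,.09))*1000,1))
E
```

```text
now 42.25 [496.5  74.7 190.5] 169.6 f [-1.5 -0.9 -0.2] gap 0.604 grip 0.0 q [  9.  13. -10.  67.   0. -71.]
494,73.5,120,170 | dx 1.6 dy 2.3 dz 70.5 az -0.4
placed 578 [674.8 -30.5  76. ]
placed 184 [625.2 -77.3  76. ]
placed 185 [622.   12.7  76. ]
[322.10417714 201.23646622]
252 131
red [287.5 168.8] [281 163  14  12  90] [522.8  48.7  50. ]
yel [296.2 192.7] [291 190  12   6  49] [517.5  69.5  64. ]
white [286.8 209.8] [ 253  131  114  140 1714] [524.9  75.6  90. ]
white [365.6 184.7] [355 131  22 111 275] [456.1  65.8  90. ]
white [344.2 157.6] [342 155   6   6  21] [470.   40.3  90. ]
white [284.2 183.6] [281 182   8   4  25] [522.1  52.8  90. ]
white [327.  216.1] [322 204  11  25 111] [492.3  87.5  90. ]
white [353.9 209.9] [351 207   7   6  27] [468.8  86.   90. ]
white [291.7 210.9] [288 209   8   5  27] [521.   77.4  90. ]
white [302.3 220. ] [300 217   6   7  27] [513.8  87.2  90. ]
white [343.1 219.6] [340 217   7   7  29] [479.2  93.1  90. ]
white [315.5 225.1] [314 222   4   8  27] [503.5  94.   90. ]
black [322.3 197.9] [306 180  34  39 940] [493.3  70.6  90. ]
black [266.4 259. ] [257 242  17  29 307] [553.1 118.5  90. ]
black [372.6 259.4] [367 243  15  28 268] [458.9 136.1  90. ]
black [389.5 257.6] [386 253   6  13  38] [443.8 136.9  90. ]
```

View pics/k1.png

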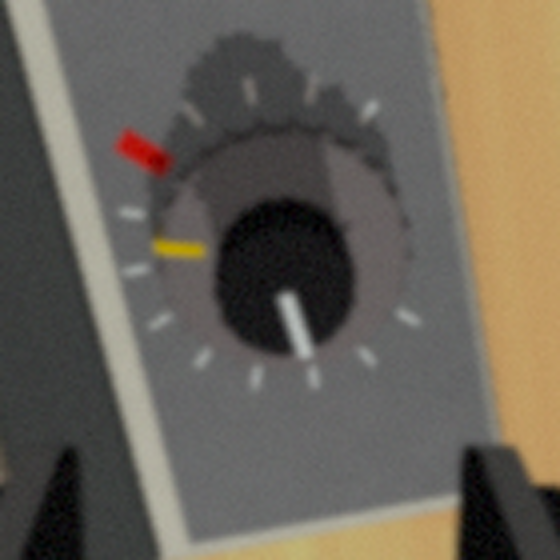

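The crop shows the white line running from (285,292) to (308,357), the red mark at (145,152), and the yellow ring line at (180,248). I get the axis from a circle through the ticks, and the angles from that.

```bash
cat > knob.py <<'E'
import sys; from h import *
from scipy.optimize import least_squares
d=shot('wrist',sys.argv[1]);hsv=cv2.cvtColor(d['color'],cv2.COLOR_BGR2HSV);H,S,V=[hsv[...,i].astype(int) for i in range(3)]
C=np.array([.494,.0735]);U,W=np.meshgrid(np.arange(640),np.arange(400))
def near(m,z,r0,r1,amin):
    out=[]
    for t in blobs(m,amin):
        r=np.linalg.norm(ray(d,t[1],z)[:2]-C)
        if r0<r<r1 and t[2][4]<120: out.append((t,ray(d,t[1],z)[:2]*1000))
    return out
gray=cv2.cvtColor(d['color'],cv2.COLOR_BGR2GRAY)
th=cv2.morphologyEx(gray,cv2.MORPH_TOPHAT,np.ones((9,9)))
tk=[p for t,p in near((th>25)&(S<60),.05,.031,.047,8)]
red=[p for t,p in near(((H<8)|(H>172))&(S>120)&(V>60),.05,.03,.055,30)]
T=np.array(tk);f=least_squares(lambda v:np.hypot(T[:,0]-v[0],T[:,1]-v[1])-v[2],[494,73.5,38],loss='soft_l1')
ax=f.x[:2];print('ticks',len(T),'axis,r',f.x.round(1),'res',np.abs(f.fun).max().round(1))
ang=lambda v:np.degrees(np.arctan2(v[1],v[0]))
print('tick ang',sorted(ang(p-ax).round(1) for p in T),'red',[ang(p-ax).round(1) for p in red])
for t,p in near((H>18)&(H<35)&(S>100)&(V>80),.064,.015,.035,15): print('yellow',ang(p-ax).round(1),np.linalg.norm(p-ax).round(1))
pr=np.array([[ (u,w) for u in range(640)] for w in range(400)]) if 0 else None
m=np.zeros((400,640),bool)
for w,u in np.argwhere((V>100)&(S<70)):
    if np.hypot(*(ray(d,(u,w),.09)[:2]*1000-ax))<14: m[w,u]=1
for t in blobs(m,15):
    q=np.array([ray(d,(u,w),.09)[:2]*1000 for w,u in np.argwhere(t[0])],np.float32)
    vx,vy,x0,y0=cv2.fitLine(q,2,0,.01,.01).ravel();s=np.sign((q.mean(0)-ax)@[vx,vy]);print('line',len(q),ang((vx*s,vy*s)).round(1),'centroid',q.mean(0).round(1),'dir from axis',ang(q.mean(0)-ax).round(1))
E
python3 knob.py k2.png
```

```text
ticks 12 axis,r [493.7  75.8  37.3] res 1.1
tick ang [np.float64(-132.5), np.float64(-110.5), np.float64(-87.9), np.float64(-65.7), np.float64(-20.4), np.float64(1.6), np.float64(24.2), np.float64(46.6), np.float64(69.1), np.float64(91.7), np.float64(114.1), np.float64(137.1)] red [np.float64(-43.0)]
yellow -14.7 24.6
line 67 98.2 centroid [492.9  82.9] dir from axis 96.7
```

The turn needed is about 141° clockwise (98.2° to −43°). I descend in steps.

Call:
jog_arm:
  moves:
    - {"dx": 0, "dy": 2.5, "dz": 40, "ax": 0, "ay": 0, "az": 0, "gripper": 0.6}
    - {"dx": 0, "dy": 2.5, "dz": 70, "ax": 0, "ay": 0, "az": 0, "gripper": 0.6}
    - {"dx": 0, "dy": 2.5, "dz": 82, "ax": 0, "ay": 0, "az": 0, "gripper": 0.6}
    - {"dx": 0, "dy": 2.5, "dz": 82, "ax": 0, "ay": 0, "az": 0, "gripper": 0.6}
    - {"dx": 0, "dy": 2.5, "dz": 82, "ax": 0, "ay": 0, "az": 0, "gripper": 0.6}

```text
time: 42.9
eef_pos: [0.4941, 0.0751, 0.1086]
tcp_rot: [[-0.177, -0.984, -0.0], [-0.984, 0.177, 0.0], [-0.0, 0.0, -1.0]]
wrist_force: [-0.9, 0.5, 0.2]
finger_gap: 0.601
grip_force: 0.0
```

Call:
jog_arm:
  moves:
    - {"dx": 0, "dy": 0, "dz": 0, "ax": 0, "ay": 0, "az": 0, "gripper": 0.6}

```text
time: 43.0
eef_pos: [0.4947, 0.0752, 0.1093]
tcp_rot: [[-0.177, -0.984, 0.002], [-0.984, 0.177, 0.0], [-0.001, -0.002, -1.0]]
wrist_force: [0.1, 1.1, 0.6]
finger_gap: 0.596
grip_force: 0.0
```

```bash
python3 go.py 494,74.8,84,170
```

```text
now 43.0 [494.7  75.2 109.3] 169.8 f [0.1 1.1 0.6] gap 0.596 grip 0.0 q [  9.  16. -18.  55.   0. -71.]
494,74.8,84,170 | dx 0.6 dy 0.6 dz 25.3 az -0.2
```

Call:
jog_arm:
  moves:
    - {"dx": 0.5, "dy": 0.5, "dz": 12, "ax": 0, "ay": 0, "az": 0, "gripper": 0.6}
    - {"dx": 0.5, "dy": 0.5, "dz": 20, "ax": 0, "ay": 0, "az": 0, "gripper": 0.6}
    - {"dx": 0.5, "dy": 0.5, "dz": 24, "ax": 0, "ay": 0, "az": 0, "gripper": 0.6}
    - {"dx": 0.5, "dy": 0.5, "dz": 25, "ax": 0, "ay": 0, "az": 0, "gripper": 0.6}
    - {"dx": 0.5, "dy": 0.5, "dz": 25, "ax": 0, "ay": 0, "az": 0, "gripper": 0.6}

```text
time: 43.5
eef_pos: [0.4934, 0.0747, 0.0835]
tcp_rot: [[-0.177, -0.984, 0.0], [-0.984, 0.177, 0.0], [-0.0, -0.0, -1.0]]
wrist_force: [0.0, -0.0, 0.6]
finger_gap: 0.599
grip_force: 0.0
```

Call:
jog_arm:
  moves:
    - {"dx": 0, "dy": 0, "dz": 0, "ax": 0, "ay": 0, "az": 0, "gripper": 0.45}
    - {"dx": 0, "dy": 0, "dz": 0, "ax": 0, "ay": 0, "az": 0, "gripper": 0.35}
    - {"dx": 0, "dy": 0, "dz": 0, "ax": 0, "ay": 0, "az": 0, "gripper": 0.25}
    - {"dx": 0, "dy": 0, "dz": 0, "ax": 0, "ay": 0, "az": 0, "gripper": 0.15}
    - {"dx": 0, "dy": 0, "dz": 0, "ax": 0, "ay": 0, "az": 0, "gripper": 0.15}

```text
time: 44.0
eef_pos: [0.4934, 0.0748, 0.0839]
tcp_rot: [[-0.177, -0.984, 0.001], [-0.984, 0.177, 0.0], [-0.0, -0.001, -1.0]]
wrist_force: [-1.1, -1.5, 4.8]
finger_gap: 0.33
grip_force: 58.8
```

```bash
python3 go.py 494,74.8,84,170
```

```text
now 44.0 [493.4  74.8  83.9] 169.8 f [-1.1 -1.5  4.8] gap 0.33 grip 58.8 q [  9.  17. -21.  52.   0. -71.]
494,74.8,84,170 | dx -0.1 dy -0.5 dz -0.1 az -0.2
```

Call:
jog_arm:
  moves:
    - {"dx": 0, "dy": 0, "dz": 0, "ax": 0, "ay": 0, "az": 7, "gripper": 0.15}
    - {"dx": 0, "dy": 0, "dz": 0, "ax": 0, "ay": 0, "az": 14, "gripper": 0.15}
    - {"dx": 0, "dy": 0, "dz": 0, "ax": 0, "ay": 0, "az": 21, "gripper": 0.15}
    - {"dx": 0, "dy": 0, "dz": 0, "ax": 0, "ay": 0, "az": 28, "gripper": 0.15}
    - {"dx": 0, "dy": 0, "dz": 0, "ax": 0, "ay": 0, "az": 35, "gripper": 0.15}

```text
time: 44.5
eef_pos: [0.4934, 0.0748, 0.0839]
tcp_rot: [[-0.713, -0.701, 0.001], [-0.701, 0.713, 0.0], [-0.001, -0.0, -1.0]]
wrist_force: [-1.8, 0.6, 5.7]
finger_gap: 0.327
grip_force: 58.7
```

Call:
jog_arm:
  moves:
    - {"dx": 0, "dy": 0, "dz": 0, "ax": 0, "ay": 0, "az": 7, "gripper": 0.15}
    - {"dx": 0, "dy": 0, "dz": 0, "ax": 0, "ay": 0, "az": 14, "gripper": 0.15}
    - {"dx": 0, "dy": 0, "dz": 0, "ax": 0, "ay": 0, "az": 21, "gripper": 0.15}
    - {"dx": 0, "dy": 0, "dz": 0, "ax": 0, "ay": 0, "az": 28, "gripper": 0.15}
    - {"dx": 0, "dy": 0, "dz": 0, "ax": 0, "ay": 0, "az": 35, "gripper": 0.15}

```text
time: 45.0
eef_pos: [0.4934, 0.0748, 0.0839]
tcp_rot: [[-0.986, -0.166, 0.0], [-0.166, 0.986, 0.0], [-0.001, 0.0, -1.0]]
wrist_force: [-1.6, 0.6, 6.0]
finger_gap: 0.33
grip_force: 58.7
```

```bash
python3 go.py 494,74.8,84,28.6
```

```text
now 45.0 [493.4  74.8  83.9] 99.5 f [-1.6  0.6  6. ] gap 0.33 grip 58.7 q [  9.  17. -21.  52.   0.  -1.]
494,74.8,84,28.6 | dx -0.3 dy -0.1 dz -0.0 az 35.5
494,74.8,84,28.6 | dx -0.3 dy 0.1 dz -0.0 az 35.5
```

Call:
jog_arm:
  moves:
    - {"dx": 0, "dy": 0, "dz": 0, "ax": 0, "ay": 0, "az": 7, "gripper": 0.15}
    - {"dx": 0, "dy": 0, "dz": 0, "ax": 0, "ay": 0, "az": 14, "gripper": 0.15}
    - {"dx": 0, "dy": 0, "dz": 0, "ax": 0, "ay": 0, "az": 21, "gripper": 0.15}
    - {"dx": 0, "dy": 0, "dz": 0, "ax": 0, "ay": 0, "az": 28, "gripper": 0.15}
    - {"dx": 0, "dy": 0, "dz": 0, "ax": 0, "ay": 0, "az": 35, "gripper": 0.15}

```text
time: 45.5
eef_pos: [0.4934, 0.0749, 0.0839]
tcp_rot: [[-0.903, 0.43, 0.001], [0.43, 0.903, 0.001], [-0.0, 0.001, -1.0]]
wrist_force: [-1.5, 1.1, 6.0]
finger_gap: 0.331
grip_force: 58.7
```

Call:
jog_arm:
  moves:
    - {"dx": 0, "dy": 0, "dz": 0, "ax": 0, "ay": 0, "az": 8, "gripper": 0.15}
    - {"dx": 0, "dy": 0, "dz": 0, "ax": 0, "ay": 0, "az": 16, "gripper": 0.15}
    - {"dx": 0, "dy": 0, "dz": 0, "ax": 0, "ay": 0, "az": 24, "gripper": 0.15}
    - {"dx": 0, "dy": 0, "dz": 0, "ax": 0, "ay": 0, "az": 31, "gripper": 0.15}
    - {"dx": 0, "dy": 0, "dz": 0, "ax": 0, "ay": 0, "az": 36, "gripper": 0.15}

```text
time: 46.0
eef_pos: [0.4934, 0.0749, 0.0839]
tcp_rot: [[-0.478, 0.878, 0.001], [0.878, 0.478, 0.001], [0.0, 0.001, -1.0]]
wrist_force: [-1.1, 1.2, 4.6]
finger_gap: 0.328
grip_force: 58.7
```

Call:
jog_arm:
  moves:
    - {"dx": 0, "dy": 0, "dz": 0, "ax": 0, "ay": 0, "az": 0, "gripper": 0.15}
    - {"dx": 0, "dy": 0, "dz": 0, "ax": 0, "ay": 0, "az": 0, "gripper": 0.15}
    - {"dx": 0, "dy": 0, "dz": 0, "ax": 0, "ay": 0, "az": 0, "gripper": 0.45}
    - {"dx": 0, "dy": 0, "dz": 0, "ax": 0, "ay": 0, "az": 0, "gripper": 0.6}
    - {"dx": 0, "dy": 0, "dz": 0, "ax": 0, "ay": 0, "az": 0, "gripper": 0.6}

```text
time: 46.5
eef_pos: [0.4934, 0.0747, 0.0833]
tcp_rot: [[-0.482, 0.876, 0.0], [0.876, 0.482, 0.0], [0.0, 0.0, -1.0]]
wrist_force: [0.2, -0.3, 0.3]
finger_gap: 0.596
grip_force: 0.0
```

Call:
jog_arm:
  moves:
    - {"dx": 0, "dy": 0, "dz": -15, "ax": 0, "ay": 0, "az": 0, "gripper": 0.6}
    - {"dx": 0, "dy": 0, "dz": -45, "ax": 0, "ay": 0, "az": 0, "gripper": 0.6}
    - {"dx": 0, "dy": 0, "dz": -85, "ax": 0, "ay": 0, "az": 0, "gripper": 0.6}
    - {"dx": 0, "dy": 0, "dz": -105, "ax": 0, "ay": 0, "az": 0, "gripper": 0.6}
    - {"dx": 0, "dy": 0, "dz": -105, "ax": 0, "ay": 0, "az": 0, "gripper": 0.6}

```text
time: 47.0
eef_pos: [0.495, 0.0749, 0.1912]
tcp_rot: [[-0.482, 0.876, 0.005], [0.876, 0.482, 0.001], [-0.002, 0.005, -1.0]]
wrist_force: [0.4, -0.2, -0.1]
finger_gap: 0.6
grip_force: 0.0
```

Call:
jog_arm:
  moves:
    - {"dx": 0, "dy": 0, "dz": 0, "ax": 0, "ay": 0, "az": 0, "gripper": 0.6}
    - {"dx": 0, "dy": 0, "dz": 0, "ax": 0, "ay": 0, "az": 0, "gripper": 0.6}

```text
time: 47.2
eef_pos: [0.4927, 0.0746, 0.1872]
tcp_rot: [[-0.482, 0.876, -0.002], [0.876, 0.482, -0.0], [0.001, -0.002, -1.0]]
wrist_force: [0.5, -1.2, -1.3]
finger_gap: 0.597
grip_force: 0.0
```

```bash
python3 go.py; python3 knob.py k3.png; python3 placed.py; python3 -c "
from h import *
d=shot('wrist');x,y=proj(d,[.494,.075,.09]).astype(int);x0,y0=max(x-70,0),max(y-70,0)
a=cv2.resize(d['color'][y0:y0+140,x0:x0+140],(420,420),interpolation=2)
b=cv2.resize(shot('top')['color'][130:270,230:350],(360,420),interpolation=2)
cv2.imwrite('pics/k4.png',cv2.hconcat([a,b]))"
```

```text
now 47.2 [492.7  74.6 187.2] 28.8 f [ 0.5 -1.2 -1.3] gap 0.597 grip 0.0 q [  9.  13. -11.  67.   0.  70.]
ticks 11 axis,r [493.9  74.9  37.3] res 0.7
tick ang [np.float64(-132.6), np.float64(-110.3), np.float64(-64.9), np.float64(-20.3), np.float64(1.8), np.float64(24.3), np.float64(46.8), np.float64(69.3), np.float64(91.6), np.float64(114.2), np.float64(136.4)] red [np.float64(-42.9)]
yellow -14.6 25.5
line 67 -42.6 centroid [499.1  70.2] dir from axis -42.1
placed 619 [676.1 -20.8  76. ]
placed 184 [625.2 -77.3  76. ]
placed 184 [622.1  12.7  76. ]
```

View pics/k4.png

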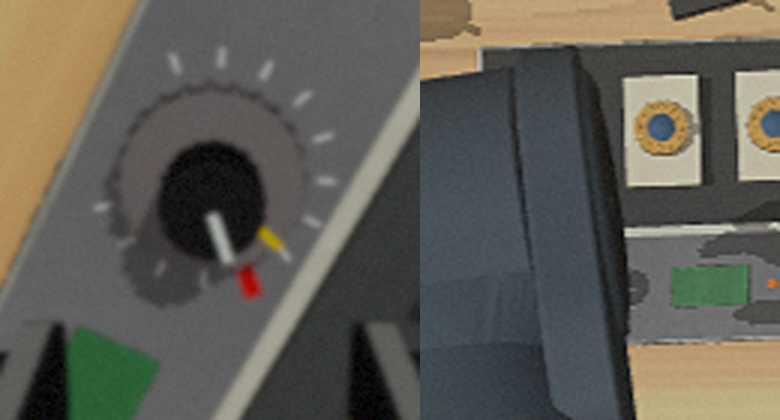

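The white line is at −42.6° against the red mark at −42.9°, and the yellow ring mark has not moved. I move the arm clear and check the whole scene.

Call:
jog_arm:
  moves:
    - {"dx": -30, "dy": -38, "dz": -20, "ax": 0, "ay": 0, "az": 0, "gripper": 0.6}
    - {"dx": -60, "dy": -76, "dz": -40, "ax": 0, "ay": 0, "az": 0, "gripper": 0.6}
    - {"dx": -90, "dy": -115, "dz": -40, "ax": 0, "ay": 0, "az": 0, "gripper": 0.6}
    - {"dx": -120, "dy": -155, "dz": -40, "ax": 0, "ay": 0, "az": 0, "gripper": 0.6}
    - {"dx": -150, "dy": -190, "dz": -40, "ax": 0, "ay": 0, "az": 0, "gripper": 0.6}

```text
time: 47.9
eef_pos: [0.3979, -0.1497, 0.2283]
tcp_rot: [[-0.483, 0.876, 0.0], [0.876, 0.483, 0.0], [-0.0, 0.0, -1.0]]
wrist_force: [0.8, 0.5, -0.7]
finger_gap: 0.602
grip_force: 0.0
```

Call:
jog_arm:
  moves:
    - {"dx": 0, "dy": 0, "dz": 0, "ax": 0, "ay": 0, "az": 0, "gripper": 0.6}
    - {"dx": 0, "dy": 0, "dz": 0, "ax": 0, "ay": 0, "az": 0, "gripper": 0.6}
    - {"dx": 0, "dy": 0, "dz": 0, "ax": 0, "ay": 0, "az": 0, "gripper": 0.6}

```text
time: 48.2
eef_pos: [0.3993, -0.1479, 0.2281]
tcp_rot: [[-0.482, 0.876, -0.0], [0.876, 0.482, 0.001], [0.001, 0.0, -1.0]]
wrist_force: [-0.1, 0.2, 1.1]
finger_gap: 0.601
grip_force: 0.0
```

```bash
python3 placed.py; python3 -c "
from h import *
a=shot('top')['color'][100:310,130:510];cv2.imwrite('pics/f.png',cv2.resize(a,None,fx=2,fy=2,interpolation=2))"
```

```text
placed 612 [676.6 -20.5  76. ]
placed 184 [625.3 -77.1  76. ]
placed 183 [622.3  12.9  76. ]
placed 186 [617.7 101.2  76. ]
```

View pics/f.png

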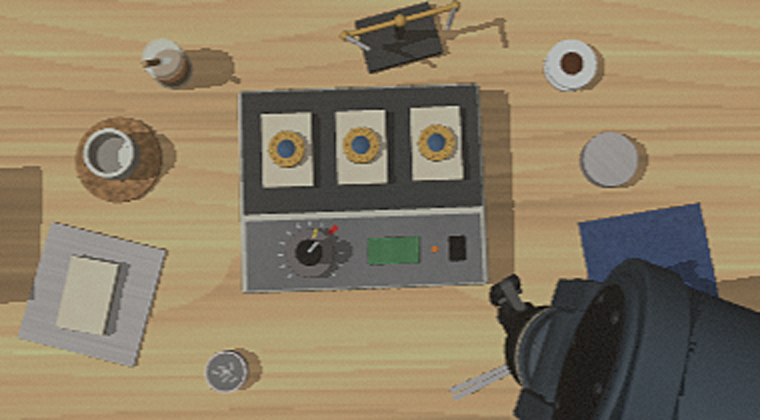

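The final view shows three boards, each with a centred medallion, and the bowl on the trivet. One board is left in the stack and the timer line is on the red mark. Handing in.

```bash
python3 -c "
from cell import bot
print(bot.close_job())"
```

```text
the job is handed in; nothing more can be done
None
```

The job is handed in at about 48 s: the bowl stands on the cork trivet, three boards on the plate each carry a centred medallion enamel up, the spare board is still on its sheet, and the timer line is within about half a degree of the red mark with the temperature ring unmoved.

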